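Lay the sample bottle in the photo cradle and hold the reflector flap at its mark

TASK

Get the sample bottle ready for its photograph: lay the larger brown bottle, the one with the black cap, on its side in the sloping V-shaped cradle of the photo station, foot against the stop at the low end and cap towards the high end, and let go of it. Then take the grip of the white reflector flap, swing the flap up until it is in line with the station's pointer, and finish still holding it there, for it falls shut when let go. Leave the pointer as it is set, and do not disturb the small brown bottle, the beaker or the timer.

Things in the scene. Friction and masses are not known exactly. Their poses are not given: they have to be found in the camera images.
- bottle_mid (a point): Centre of the larger brown bottle (black cap), half-way up. Round, 45 mm in diameter, 92 mm tall, 0.10 to 0.20 kg; the straight body reaches to about 60 mm above its foot, then shoulder and cap (27 mm in diameter). Its z axis runs from foot to cap. It starts upright on the bench, in one of two places in front of the station.
- cradle: V trough of aluminium angle, on the photo station fixed to the bench. Origin: where the seated bottle's centre lies, 74 mm above the bench. x: axis of the lying bottle, 25 degrees down the slope, away from the robot; the cap points along -x. Stop plate for the foot at x = +46 mm, up to the axis. Trough x -27 to +43 mm; its 45 degree walls end 14 mm below the axis, 40 mm apart outside.
- hinge_mid (a point): Middle of the flap's hinge line, 57 mm above the bench and 75 mm to the left of the cradle. Its x axis runs along the hinge, away from the robot; y is level, to the left, to the side on which the flap lies; z up. It does not turn with the flap.
- flap_grip (a point): Centre of the flap's grip: grey cylinder, 36 mm long, 18 mm thick, parallel to the hinge, 105 mm from it and level with it when down, on an 8 mm stem; the flap's edge ends 30 mm short of it. x along the hinge, away from the robot; y from the hinge to the grip. Pinched from above on its two end faces (36 mm), it can pivot between the fingers as the flap swings.
- flap (a joint): Angle of the white reflector flap, a plate 100 mm long and 75 mm wide: 0 = lying level, as at the start; grows as its free edge swings up; 1.57 = upright. Free hinge, flap of 0.18 to 0.35 kg: it falls shut if not held.
- pointer (a joint): Angle of the pointer, counted as for the flap: the mark to which the flap is to be set, between 0.55 and 1.0. It stays as it is set.
- pointer_tip (a point): Tip of the pointer: a bright aluminium arm 86 mm long with a black clamp knob, on the same hinge line as the flap, 112 mm further from the robot than the hinge's middle, beside a bent steel scale. Its y axis points along the arm, from the hinge to the tip, its x axis along the hinge.
- small_bottle_mid (a point): Centre of the small brown bottle, 31 mm in diameter and 70 mm tall, half-way up; a bystander.
- beaker_mid (a point): Centre of the small glass beaker, 48 mm wide and 58 mm tall, half-way up; a bystander.
- timer: Small kitchen-type timer, 29 x 64 x 60 mm, in front of the analyzer; centre of its underside; a bystander.
There are look-alikes about, which are no part of the job. Leave any purple look-alike of the part that bears bottle_mid alone.

How it is judged:
On the way:
1. the bottle lies in the cradle, foot to the stop, let go (distance between bottle_mid and cradle below 0.013 m and angle between the z axis of bottle_mid and the x axis of cradle, either way round below 0.12 rad and angle between bottle_mid's own z axis and vertical below 1.45 rad and contact force between each of the arm, the fingers and bottle below 0.05 N), for 0.2 s.
At the end, for the whole second after the job is handed in: The bottle lies in the cradle, its centre within 13 mm of the seated place and its axis within 0.12 rad of the cradle's, cap at the high end, untouched by the robot and the flap; the flap is still, within 0.08 rad of the pointer's direction, and is borne by the robot's fingers alone (all of step 1 and angle between the y axis of flap_grip and the y axis of pointer_tip, either way round below 0.08 rad and velocity of joint flap between -0.05 and 0.05 rad/s and contact force between the fingers and flap above 0.2 N and contact force between flap and bottle below 0.05 N); the arm keeps its last pose, push and grip.
It fails at once if the pointer is moved from its setting (distance of pointer_tip from where it was at the start of the episode above 0.006 m).
It fails at once if a bystander is pushed away or knocked over (distance of any of small_bottle_mid, beaker_mid, timer from where it was at the start of the episode above 0.025 m).
It also fails if it takes over 61 s, if anything falls off the work surface, if the arm or the gripper's body presses on something with over 40 N, if the wrist force passes 120 N, or if a joint passes its speed limit or range.

ROBOT

A 7-joint arm with a two-finger parallel gripper is mounted at the origin on the work surface; the furniture and walls round the work are solid. World frame = base frame: x ahead of the robot, y to its left, z up, the work surface at z = 0. Lengths are in m, angles in rad, forces in N, time in s.
With the tool pointing down it reaches from about 0.425 to 1.025 m from the base axis. Payload 9.4 kg.
Tool frame: the origin (TCP) lies midway between the tips of the shut fingers; the grasp point (between the pads) lies 19 mm behind it; z points along the fingers, y is the line along which they close (so a half turn about z gives the same grasp; the last joint's range is limited). The gripper opens to 93 mm and grips with 3 to 60 N. Pads are 15 mm wide; open, the fingers measure 128 mm over their backs; the gripper's body (75 mm by 188 mm) begins 65 mm behind the grasp point.
Start: joints at [-1.238, 0.599, -0.003, 1.599, 0.002, 0.943, -0.08], TCP at [0.289, 0.665, 0.219] pointing down, gripper open.
Joint ranges: [-2.57, 2.57], [-0.35, 1.97], [-1.29, 1.29], [0.11, 2.56], [-1.05, 4.19], [0.11, 1.86], [-2.63, 2.63]. Speed limits (rad/s): [2.22, 2.22, 3.01, 3.01, 3.14, 3.14, 3.14].

INTERFACE

Orientations are given as a unit quaternion [w, x, y, z].
In Python, from rig import get_state, grab_frame, close_job gives the robot as it stands.
- The arm moves only by the tool step_arm, never from a script. Its argument "rows" is a list that holds one entry, the list of rows, each a list of 7 numbers: the opening, from 0 (shut) to 1 (fully open), then the shift along the tool's x, y, z in cm, then the turn, a rotation vector about the tool's x, y, z in rad. A call has 1 to 12 rows; each row is the pose to reach, as a shift and turn from the pose commanded when the call began, along the tool's axes at that moment; what a row does not reach only later rows make up. A row lasts 1/12 s, in which the tool goes at most 41.7 mm and 7.16 degrees, less where a joint would pass 70% of its speed; a pose out of reach is approached as far as the arm can. A call with a gripper value outside its range is refused whole. The fingers move at their own pace and stop on an object; "grip_force" is the grip in N (left out, the last holds). Time passes only in rows, so rows that repeat a pose let the fingers close. It gives the time, the measured TCP pose, the force, the opening and the grip force at its end, in the units of the state.
- get_state(): the state, without advancing time (a new reading comes with each control period).
- grab_frame(name): name is "side" or "top" or "wrist"; returns a dict with "pixels" (480x640x3 uint8, red, green, blue), "camera_matrix" (3x3 intrinsics, pixels), "R" (3x3) and "t" (3): a world point X has camera coordinates R X + t. Camera axes: x right, y down, z forward; pixel columns grow to the right and rows downward; lengths in m; the calibration is good to about 2 mm. The wrist camera is an equidistant fisheye: a pixel r from the principal point sees the ray r / f radians off the axis. A picture is of the moment at which its call begins. There is no depth.
- close_job(): hands the job in; it is judged then, once.
The state is a dict: "time_s": time; "qpos": joint angles; "qd": joint speeds; "joint_efforts": joint torques, N m; "eef_pos": TCP position; "tool_rot": TCP orientation; "contact_force": force on the tool from outside, world axes, zero at the start; "ft_torque": the same for the moment, N m; "grip_width": finger opening in m; "finger_force": force on a finger pad.
Only numpy, scipy, OpenCV 4.12 (cv2) and the standard library are available. Lean on these libraries where they do the work, as an engineer would, in place of code of your own. Each camera call takes 0.05 s, during which the arm holds its last target. There are 200 camera calls.

## Working session

There is one attempt and no reset: what is moved stays moved. The work goes in short steps, Python scripts to look and compute and a tool call to move; the robot and the scene stay as the last step left them, time stands still between calls to the robot, and variables do not carry over. Pictures are saved under pics/ and viewed, at most 10 in all, crops included, and the job is handed in when it is done.

Besides the shell and the picture viewer there is one more tool, called after ">>>" by a JSON object that holds its "op" and its "data", one argument or row to a line. step_arm: Moves the arm, as the interface text tells. Its arguments: {"type":"object","properties":{"rows":{"type":"array"},"grip_force":{"type":"number"}},"required":["rows"]}

```bash
ls; mkdir -p pics
python3 - <<'E'
from rig import *
import cv2,numpy as np
s=get_state();print({k:np.round(v,3).tolist() for k,v in s.items()})
for n in("side","top"):
    f=grab_frame(n);cv2.imwrite(f"pics/{n}0.png",f["pixels"][:,:,::-1]);np.savez(f"pics/{n}0.npz",**f)
    R,t=f["R"],f["t"];print(n,f["camera_matrix"].round(1).tolist(),(-R.T@t).round(3),R.round(3).tolist())
E
```

```text
pics
{'time_s': 0.0, 'qpos': [-1.238, 0.6, -0.003, 1.6, 0.002, 0.943, -0.08], 'qd': [-0.002, -0.0, 0.002, 0.001, -0.001, -0.001, -0.002], 'joint_efforts': [0.0, -76.505, 1.497, -25.235, -0.052, 0.017, 0.0], 'eef_pos': [0.289, 0.665, 0.218], 'tool_rot': [-0.0, 0.203, 0.979, -0.001], 'contact_force': [-0.18, 0.095, 0.338], 'ft_torque': [0.014, -0.036, 0.025], 'finger_force': 0.0, 'grip_width': 0.093}
side [[609.6, 0.0, 315.8], [0.0, 609.6, 234.2], [0.0, 0.0, 1.0]] [ 1.037 -0.296  0.969] [[0.197, 0.98, -0.015], [0.832, -0.175, -0.527], [-0.519, 0.091, -0.85]]
top [[472.1, 0.0, 323.2], [0.0, 472.1, 237.1], [0.0, 0.0, 1.0]] [ 0.325 -0.205  1.056] [[0.017, -1.0, -0.006], [-0.985, -0.015, -0.174], [0.174, 0.009, -0.985]]
```

View pics/side0.png

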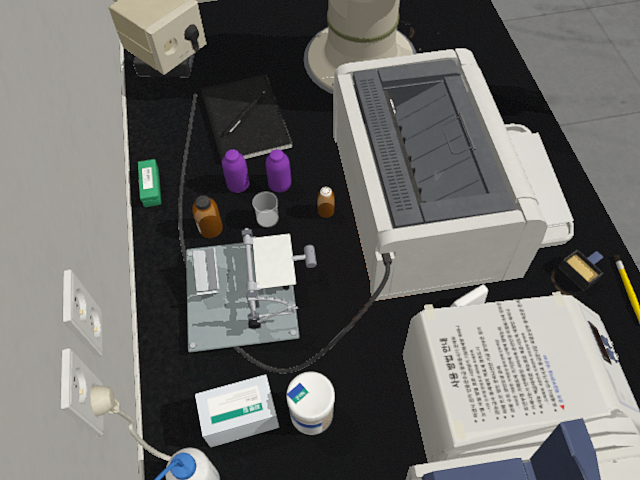

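View pics/top0.png

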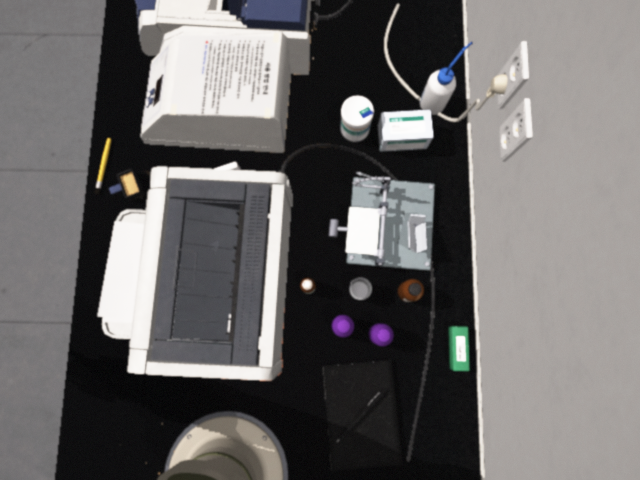

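The side view shows the large brown bottle with the black cap at (207,217). The look-alikes are the purple bottles at (235,170) and (278,170) and the small brown bottle with the white cap at (326,202). In the top view these are at (410,290), (381,335), (343,326) and (307,286). The station is at side (243,290) with the flap grip at (310,257). I choose the one at (207,217) and check it in a close crop.

```bash
cat > h.py <<'E'
import numpy as np,cv2
def load(n): return dict(np.load(f"pics/{n}.npz"))
def ray(f,p):
    K=f["camera_matrix"];d=f["R"].T@np.linalg.solve(K,[p[0],p[1],1.]);return -f["R"].T@f["t"],d/np.linalg.norm(d)
def plane(f,p,z):
    c,d=ray(f,p);return c+d*(z-c[2])/d[2]
def tri(f1,p1,f2,p2):
    c1,d1=ray(f1,p1);c2,d2=ray(f2,p2)
    a=np.linalg.lstsq(np.c_[d1,-d2],c2-c1,rcond=None)[0]
    A,B=c1+a[0]*d1,c2+a[1]*d2;return (A+B)/2,np.linalg.norm(A-B)
def proj(f,X):
    v=f["camera_matrix"]@(f["R"]@X+f["t"]);return v[:2]/v[2]
E
python3 - <<'E'
from h import *
a=cv2.imread("pics/side0.png")[185:365,180:330];b=cv2.imread("pics/top0.png")[165:315,320:440]
a=cv2.resize(a,None,fx=3.3,fy=3.3,interpolation=3)[:594];b=cv2.resize(b,None,fx=2.5,fy=2.5,interpolation=3)
o=np.zeros((594,800,3),np.uint8);o[:,:495]=a[:,:495];o[:375,497:797]=b;cv2.imwrite("pics/c1.png",o)
s,t=load("side0"),load("top0")
for n,f in(("side",s),("top",t)):
    h=cv2.cvtColor(f["pixels"],cv2.COLOR_RGB2HSV)
    m=cv2.inRange(h,(3,120,50),(20,255,255))
    k,l,st,ce=cv2.connectedComponentsWithStats(m)
    for i in range(1,k):
        if st[i,4]>30: print(n,st[i],ce[i].round(1))
print("bottle top cap",plane(t,(411,287),.092),"side cap",plane(s,(203,202),.092))
E
```

```text
side [317 191  18  27 351] [325.8 205. ]
side [192 198  31  40 763] [208.3 219.5]
side [567 254  31  28 102] [584.8 266. ]
top [120 173  11  21  48] [124.2 181.2]
top [300 278  15  14  44] [306.2 286.8]
top [398 279  26  22 309] [409.2 290. ]
bottle top cap [ 0.39425738 -0.37652949  0.092     ] side cap [ 0.39450071 -0.38250272  0.092     ]
```

View pics/c1.png

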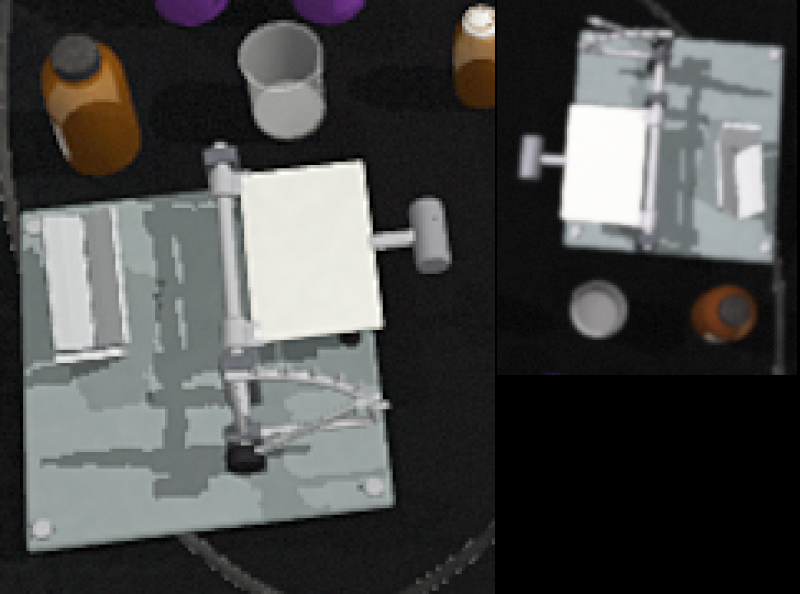

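The crop confirms it: an amber body with a black cap, at side (203,203) for the cap. The flap corners are at crop (240,177), (360,160), (382,328) and (250,342), the grip is at (431,235) and the pointer tip is near (380,405).

Run:
```python
from h import *
s,t=load("side0"),load("top0")
S=lambda x,y:(x/3.3+180-.35,y/3.3+185-.35)
T=lambda x,y:((x-497)/2.5+320-.3,y/2.5+165-.3)
def both(n,a,b): 
    p,e=tri(s,S(*a),t,T(*b));print(n,p.round(4),round(e*1000,1))
both("cap",(77,54),(737,306))
both("grip",(431,235),(531,157))
both("tip",(380,405),(590,20))
both("knob",(245,458),(672,36))
for n,p in dict(f1=(240,177),f2=(360,160),f3=(382,328),f4=(250,342),grip=(431,235)).items(): print(n,plane(s,S(*p),.06).round(4))
for n,p in dict(f1=(650,225),f2=(562,218),f3=(568,105),f4=(652,108),grip=(531,157)).items(): print(n,'top',plane(t,T(*p),.06).round(4))
for n,p in dict(base1=(22,212),base2=(28,550),base3=(393,503)).items(): print(n,plane(s,S(*p),.008).round(4))
for n,p in dict(Lnear=(42,218),Lfar=(57,357),Rnear=(115,208),Rfar=(128,352)).items(): print(n,plane(s,S(*p),.06).round(4))
# bottle from mask
for f,p,z in((s,(208.3,219.5),.035),(t,(409.2,290),.05)): print(plane(f,p,z).round(4))
```

```text
cap [ 0.3942 -0.3838  0.095 ] 3.5
grip [ 0.5216 -0.2168  0.0593] 1.3
tip [ 0.6314 -0.2631  0.102 ] 3.8
knob [ 0.6292 -0.3336  0.0678] 9.4
f1 [ 0.4665 -0.3086  0.06  ]
f2 [ 0.4691 -0.2444  0.06  ]
f3 [ 0.5702 -0.2509  0.06  ]
f4 [ 0.5643 -0.3177  0.06  ]
grip [ 0.5221 -0.2162  0.06  ]
f1 top [ 0.464  -0.3194  0.06  ]
f2 top [ 0.4689 -0.2445  0.06  ]
f3 top [ 0.5678 -0.2489  0.06  ]
f4 top [ 0.5662 -0.3216  0.06  ]
grip top [ 0.5214 -0.2175  0.06  ]
base1 [ 0.4314 -0.4315  0.008 ]
base2 [ 0.6303 -0.4457  0.008 ]
base3 [ 0.6429 -0.2608  0.008 ]
Lnear [ 0.47   -0.4141  0.06  ]
Lfar [ 0.5527 -0.4142  0.06  ]
Rnear [ 0.4718 -0.3758  0.06  ]
Rfar [ 0.5573 -0.3788  0.06  ]
[ 0.3939 -0.3825  0.035 ]
[ 0.3909 -0.3801  0.05  ]
```

Bottle foot is at about (0.393,-0.382), station yaw about -0.065, and the grip at (0.522,-0.217). Next I compute the swing over to the bottle.

```bash
cat >> h.py <<'E'
from scipy.spatial.transform import Rotation as Ro
YAW=-.066
def st(tilt=0,yaw=YAW):  # tool x along station x, y to the right, z down; tilt>0: tip points forward
    return Ro.from_euler('z',yaw)*Ro.from_euler('y',-tilt)*Ro.from_matrix(np.diag([1.,-1,-1]))
def down(a): # tool down with tool y at world angle a (deg)
    return Ro.from_euler('z',np.radians(a)+np.pi/2)*Ro.from_matrix(np.diag([1.,-1,-1]))
def cur():
    from rig import get_state
    s=get_state();q=s["tool_rot"];return np.array(s["eef_pos"]),Ro.from_quat([q[1],q[2],q[3],q[0]]),s
def delta(a,b):
    p,R=a[:2];P,Q=b
    return (R.inv().apply(np.array(P)-p)*100).round(2),(R.inv()*Q).as_rotvec().round(3)
def tcp(g,R): return np.array(g)+.019*R.apply([0,0,1])
def dirs():
    x=np.array([np.cos(YAW),np.sin(YAW),0]);return x,np.array([-x[1],x[0],0]),np.array([0,0,1.])
E
python3 - <<'E'
from h import *
c=cur()
W=[((.5,.45,.45),down(42)),((.62,.0,.45),down(0)),((.55,-.38,.4),down(-60)),((.45,-.38,.30),st(0))]
a=c
for w in W:
    print(*delta(a,w));a=w
s,t=load("side0"),load("top0")
x,y,z=dirs()
S=lambda x,y:(x/3.3+180-.35,y/3.3+185-.35)
g=np.array([.5218,-.2167,.057]);h=g-.105*y;c0=h-.075*y
print("hinge",h)
for n,p,zz in(("Ln",(42,218),.0727),("Rn",(115,208),.0727),("Lf",(57,357),.043),("Rf",(128,352),.043),("stopL",(58,355),.0546),("stopR",(126,352),.0546)):
    d=plane(s,S(*p),zz)-c0;print(n,(d@x).round(4),(d@y).round(4))
print("analyzer corners",[plane(s,p,.2).round(3) for p in((340,65),(465,55),(545,205),(380,225))])
print([tri(s,(465,55),t,(155,372)),tri(s,(545,215),t,(152,172)), tri(s,(375,228),t,(290,172))])
E
```

```text
[-27.93 -11.3  -23.19] [-0.001  0.     0.428]
[-41.47 -21.19   0.  ] [0.    0.    0.733]
[-38.  -7.   5.] [0.    0.    1.047]
[-8.66 -5.   10.  ] [0.   0.   0.59]
hinge [ 0.51487503 -0.32147139  0.057     ]
Ln -0.0309 -0.0183
Rn -0.0316 0.0195
Lf 0.035 -0.0178
Rf 0.0373 0.0185
stopL 0.04 -0.0154
stopR 0.0432 0.0189
analyzer corners [array([ 0.226, -0.1  ,  0.2  ]), array([0.249, 0.126, 0.2  ]), array([0.587, 0.138, 0.2  ]), array([ 0.571, -0.116,  0.2  ])]
[(array([0.23105809, 0.11790527, 0.18083544]), np.float64(0.03320573105405942)), (array([0.59912021, 0.13421819, 0.19015629]), np.float64(0.0037796963433029667)), (array([ 0.59073012, -0.13296075,  0.22768991]), np.float64(0.004168803543000494))]
```

>>> {"op": "step_arm", "data": {
  "rows": [
    [[1,0,0,-12,0,0,0],[1,0,0,-23,0,0,0],[1,0,0,-23,0,0,0],[1,0,0,-23,0,0,0],[1,-28,-11.3,-23,0,0,0.43],[1,-28,-11.3,-23,0,0,0.43],[1,-28,-11.3,-23,0,0,0.43],[1,-28,-11.3,-23,0,0,0.43],[1,-28,-11.3,-23,0,0,0.43],[1,-28,-11.3,-23,0,0,0.43],[1,-28,-11.3,-23,0,0,0.43],[1,-28,-11.3,-23,0,0,0.43]]
  ]
}}

```text
time_s: 1.1
eef_pos: [0.5054, 0.4441, 0.4499]
tool_rot: [0.002, 0.411, 0.912, -0.0]
contact_force: [0.8, -0.7, -0.7]
grip_width: 0.0927
finger_force: 0.0
```

>>> {"op": "step_arm", "data": {
  "rows": [
    [[1,-41.5,-21.2,0,0,0,0.73],[1,-41.5,-21.2,0,0,0,0.73],[1,-41.5,-21.2,0,0,0,0.73],[1,-41.5,-21.2,0,0,0,0.73],[1,-41.5,-21.2,0,0,0,0.73],[1,-41.5,-21.2,0,0,0,0.73],[1,-41.5,-21.2,0,0,0,0.73],[1,-41.5,-21.2,0,0,0,0.73],[1,-41.5,-21.2,0,0,0,0.73],[1,-41.5,-21.2,0,0,0,0.73],[1,-41.5,-21.2,0,0,0,0.73],[1,-41.5,-21.2,0,0,0,0.73]]
  ]
}}

```text
time_s: 2.1
eef_pos: [0.6201, -0.0091, 0.4488]
tool_rot: [0.001, 0.71, 0.704, -0.001]
contact_force: [-1.3, -0.9, -0.1]
grip_width: 0.0929
finger_force: 0.0
```

>>> {"op": "step_arm", "data": {
  "rows": [
    [[1,-38,-7,5,0,0,1.05],[1,-38,-7,5,0,0,1.05],[1,-38,-7,5,0,0,1.05],[1,-38,-7,5,0,0,1.05],[1,-38,-7,5,0,0,1.05],[1,-38,-7,5,0,0,1.05],[1,-38,-7,5,0,0,1.05],[1,-38,-7,5,0,0,1.05],[1,-38,-7,5,0,0,1.05],[1,-38,-7,5,0,0,1.05],[1,-38,-7,5,0,0,1.05],[1,-38,-7,5,0,0,1.05]]
  ]
}}

```text
time_s: 3.1
eef_pos: [0.5498, -0.3812, 0.398]
tool_rot: [-0.0, 0.966, 0.257, -0.0]
contact_force: [0.1, -0.2, -0.2]
grip_width: 0.0926
finger_force: 0.0
```

Run:
```python
from h import *
c=cur();t=load("top0");print("beaker",plane(t,(360,289),.04), "q",np.round(c[2]["qpos"],2))
R=st(np.radians(-30));g=np.array([.393,-.382,.042])
w=(tcp(g,R)-.15*R.apply([0,0,1]),R);print(w[0],*delta(c,w))
```

```text
beaker [ 0.39198586 -0.27659602  0.04      ] q [ 0.05  0.47  0.76  1.54 -0.33  1.27 -0.2 ]
[ 0.45835739 -0.38631986  0.15544933] [-8.18 -4.08 24.27] [ 0.153 -0.508  0.573]
```

>>> {"op": "step_arm", "data": {
  "rows": [
    [[0.8,-8.2,-4.1,18,0.15,-0.51,0.57],[0.8,-8.2,-4.1,18,0.15,-0.51,0.57],[0.8,-8.2,-4.1,18,0.15,-0.51,0.57],[0.8,-8.2,-4.1,18,0.15,-0.51,0.57],[0.8,-8.2,-4.1,18,0.15,-0.51,0.57],[0.8,-8.2,-4.1,18,0.15,-0.51,0.57],[0.8,-8.2,-4.1,18,0.15,-0.51,0.57],[0.8,-8.2,-4.1,18,0.15,-0.51,0.57],[0.8,-8.2,-4.1,18,0.15,-0.51,0.57],[0.8,-8.2,-4.1,21,0.15,-0.51,0.57],[0.8,-8.2,-4.1,24.3,0.15,-0.51,0.57],[0.8,-8.2,-4.1,24.3,0.15,-0.51,0.57]]
  ]
}}

```text
time_s: 4.1
eef_pos: [0.4583, -0.384, 0.153]
tool_rot: [-0.008, 0.966, -0.028, -0.259]
contact_force: [0.1, 0.6, -0.2]
grip_width: 0.0742
finger_force: 0.0
```

Run:
```python
from h import *
from rig import *
c=cur();print(c[0],c[1].as_matrix().round(2).tolist(),np.round(c[2]["qpos"],2))
R=st(np.radians(-30));g=np.array([.393,-.382,.042])
print(delta(c,(tcp(g,R),R)))
f=grab_frame("wrist");np.savez("pics/w1.npz",**f);cv2.imwrite("pics/w1.png",f["pixels"][:,:,::-1]);print(f["camera_matrix"],-f["R"].T@f["t"])
```

```text
[ 0.45832251 -0.38402289  0.15296252] [[0.86, -0.06, -0.5], [-0.05, -1.0, 0.03], [-0.5, -0.0, -0.87]] [ 0.01  0.91  0.88  1.68 -0.33  1.25 -0.66]
(array([-0.11,  0.19, 14.78]), array([0.002, 0.   , 0.007]))
[[371.64829954   0.         319.75193806]
 [  0.         371.64829954 239.17840615]
 [  0.           0.           1.        ]] [ 0.61341128 -0.39232573  0.25358052]
```

View pics/w1.png

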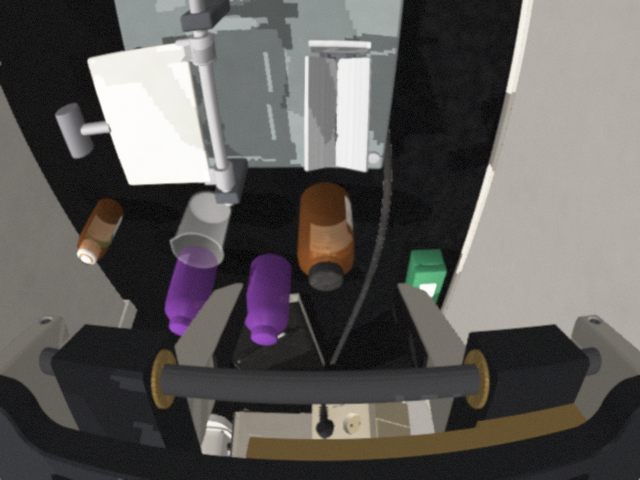

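The wrist view shows the bottle between the fingers, with its foot near (326,195) and cap near (325,274), and the cradle behind it at (338,110). I check the lateral position with fisheye rays.

```bash
cat >> h.py <<'E'
def fray(f,p):
    K=f["camera_matrix"];d=np.array([(p[0]-K[0,2])/K[0,0],(p[1]-K[1,2])/K[1,1]]);r=np.hypot(*d)
    v=np.r_[np.sin(r)*d/r,np.cos(r)];return -f["R"].T@f["t"],f["R"].T@v
def fplane(f,p,z):
    c,d=fray(f,p);return c+d*(z-c[2])/d[2]
E
python3 - <<'E'
from h import *
f=load("w1");x,y,z=dirs()
print("captop",fplane(f,(325,277),.088),"body",fplane(f,(298,220),.04),fplane(f,(354,222),.04))
h=np.array([.51488,-.32147,.057]);c0=h-.075*y
for n,p,zz in(("Ln",(369,171),.0727),("Rn",(305,169),.0727),("Lf",(370,54),.043),("Rf",(305,56),.043),("st",(309,43),.0546),("st",(370,43),.0546)):
    d=fplane(f,p,zz)-c0;print(n,(d@x).round(4),(d@y).round(4))
for p in((57,108),(82,105),(69,132)): d=fplane(f,p,.057)-h;print((d@x).round(4),(d@y).round(4))
E
```

```text
captop [ 0.39010483 -0.38279624  0.088     ] body [ 0.4036694  -0.36201474  0.04      ] [ 0.39874792 -0.4072835   0.04      ]
Ln -0.0334 -0.02
Rn -0.0324 0.019
Lf 0.031 -0.0185
Rf 0.0289 0.019
st 0.0407 0.0163
st 0.0415 -0.0164
0.0169 0.1119
0.0157 0.0898
-0.0033 0.1096
```

>>> {"op": "step_arm", "data": {
  "rows": [
    [[0.8,0,0.2,4,0,0,0],[0.8,0,0.2,8,0,0,0],[0.8,0,0.2,11,0,0,0],[0.8,0,0.2,13,0,0,0],[0.8,0,0.2,14.8,0,0,0],[0.8,0,0.2,14.8,0,0,0],[0.8,0,0.2,14.8,0,0,0],[0.45,0,0.2,14.8,0,0,0],[0.3,0,0.2,14.8,0,0,0],[0.2,0,0.2,14.8,0,0,0],[0.2,0,0.2,14.8,0,0,0],[0.2,0,0.2,14.8,0,0,0]]
  ],
  "grip_force": 20
}}

```text
time_s: 5.15
eef_pos: [0.3852, -0.3841, 0.0279]
tool_rot: [-0.006, 0.965, -0.03, -0.259]
contact_force: [-1.5, -0.3, 0.1]
grip_width: 0.0457
finger_force: 0.0
```

Run:
```python
from h import *
c=cur();R=c[1];print(c[0],c[2]["grip_width"],c[2]["finger_force"],c[2]["contact_force"])
g=c[0]-.019*R.apply([0,0,1]);print("grasp",g)
x,y,z=dirs();cr=np.array([.51488,-.32147,.057])-.075*y;cr[2]=.074
b=np.radians(25);ax=np.cos(b)*x-np.sin(b)*z; n=np.sin(b)*x+np.cos(b)*z
gz=g[2]; s=.046-gz   # cradle x of grasp
T=st(np.radians(35));print("tilt now",np.degrees(np.arctan2(R.apply([0,0,1])@x,-R.apply([0,0,1])[2])))
G=cr+s*ax
up=(g+[0,0,.10],R)
W=[("up",(c[0]+[0,0,.12],R)),("tilt",(tcp(G+.07*n-.008*ax,T),T)),("pre",(tcp(G+.012*n-.008*ax,T),T)),("seat",(tcp(G,T),T))]
a=c
for k,w in W: print(k,w[0].round(4),*delta(a,w));a=w
```

```text
[ 0.38515911 -0.38407798  0.02793957] 0.04568359461596456 0.0 [-1.45775158 -0.33291062  0.12941838]
grasp [ 0.3946421  -0.38460015  0.04439558]
tilt now -29.989285485960647
up [ 0.3852 -0.3841  0.1479] [ -6.     0.04 -10.39] [0. 0. 0.]
tilt [ 0.5445 -0.3986  0.1246] [15.02  0.48 -5.97] [0.003 1.134 0.006]
pre [ 0.5201 -0.397   0.072 ] [-5.02  0.    2.9 ] [0. 0. 0.]
seat [ 0.5223 -0.3971  0.0578] [-0.64 -0.    1.29] [0. 0. 0.]
```

>>> {"op": "step_arm", "data": {
  "rows": [
    [[0.2,0,0,0,0,0,0],[0.2,0,0,0,0,0,0],[0.2,0,0,0,0,0,0],[0.2,-0.5,0,-0.87,0,0,0],[0.2,-1.5,0,-2.6,0,0,0],[0.2,-3,0,-5.2,0,0,0],[0.2,-4.5,0,-7.8,0,0,0],[0.2,-6,0,-10.4,0,0,0],[0.2,-6,0,-10.4,0,0,0],[0.2,-6,0,-10.4,0,0,0]]
  ]
}}

```text
time_s: 5.98
eef_pos: [0.3852, -0.384, 0.149]
tool_rot: [-0.006, 0.966, -0.03, -0.258]
contact_force: [0.6, -0.5, -1.8]
grip_width: 0.0435
finger_force: 20.0
```

>>> {"op": "step_arm", "data": {
  "rows": [
    [[0.2,1.4,0,-0.6,0,0.11,0],[0.2,2.8,0.1,-1.2,0,0.22,0],[0.2,4.2,0.1,-1.8,0,0.33,0],[0.2,5.6,0.2,-2.4,0,0.44,0],[0.2,7,0.2,-3,0,0.55,0],[0.2,8.4,0.3,-3.6,0,0.66,0],[0.2,10,0.3,-4.2,0,0.77,0],[0.2,11.5,0.4,-4.7,0,0.88,0],[0.2,13,0.4,-5.2,0,0.99,0],[0.2,14,0.5,-5.6,0,1.09,0],[0.2,15,0.5,-6,0,1.134,0],[0.2,15,0.5,-6,0,1.134,0]]
  ]
}}

```text
time_s: 6.98
eef_pos: [0.5432, -0.4038, 0.1314]
tool_rot: [-0.005, 0.965, -0.024, 0.261]
contact_force: [1.0, -0.1, -3.1]
grip_width: 0.0437
finger_force: 20.0
```

Run:
```python
from h import *
from rig import *
c=cur();R=c[1];print(c[0],c[2]["grip_width"],c[2]["finger_force"],c[2]["contact_force"],np.round(c[2]["qpos"],2))
x,y,z=dirs();tz=R.apply([0,0,1]);print("tilt",np.degrees(np.arctan2(tz@x,-tz[2])))
s=.046-.0444
cr=np.array([.51488,-.32147,.057])-.075*y;cr[2]=.074
b=np.radians(25);ax=np.cos(b)*x-np.sin(b)*z; n=np.sin(b)*x+np.cos(b)*z
G=cr+s*ax;T=st(np.radians(35))
W=[("pre",(tcp(G+.012*n-.008*ax,T),T)),("seat",(tcp(G,T),T))]
a=c
for k,w in W: print(k,w[0].round(4),*delta(a,w))
for nme in("side","top"):
    f=grab_frame(nme);np.savez(f"pics/{nme}2.npz",**f)
    if nme=="side": cv2.imwrite("pics/s2.png",cv2.resize(f["pixels"][170:350,150:350,::-1],None,fx=3.3,fy=3.3,interpolation=3))
```

```text
[ 0.54316101 -0.4037798   0.13142462] 0.04373145688790041 19.989680238068104 [ 0.9506898  -0.1295999  -3.14399623] [ 1.    0.61 -0.41  2.1  -1.04  0.12  0.11]
tilt 30.24669152781854
pre [ 0.5201 -0.397   0.072 ] [-5.02 -0.44  3.96] [-0.032  0.083  0.007]
seat [ 0.5223 -0.3971  0.0578] [-5.55 -0.41  5.3 ] [-0.032  0.083  0.007]
```

View pics/s2.png

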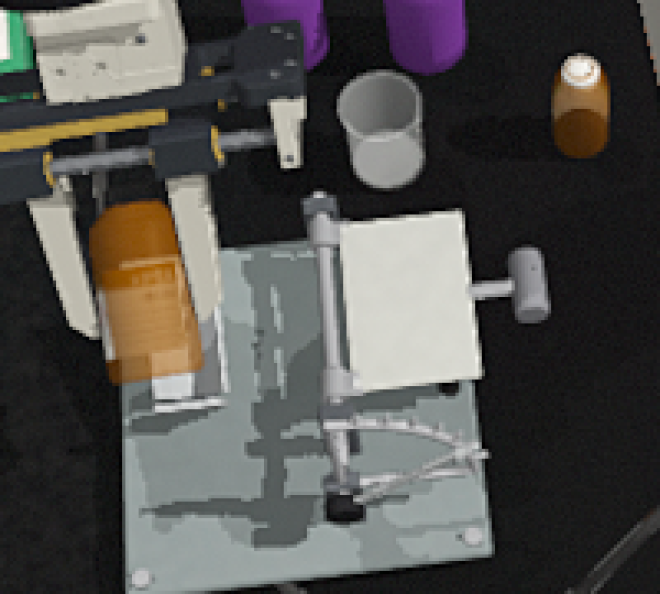

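The bottle hangs tilted over the cradle, which is at crop (190,370), with no slip seen. The tilt is about 5° short, with q5 and q6 near their limits. I go to the pre-seat pose.

>>> {"op": "step_arm", "data": {
  "rows": [
    [[0.2,-1,-0.1,0.8,0,0.02,0],[0.2,-2,-0.2,1.6,-0.01,0.04,0],[0.2,-3,-0.3,2.4,-0.02,0.06,0],[0.2,-4,-0.4,3.2,-0.03,0.08,0],[0.2,-5,-0.4,4,-0.03,0.083,0],[0.2,-5,-0.4,4,-0.03,0.083,0],[0.2,-5,-0.4,4,-0.03,0.083,0],[0.2,-5,-0.4,4,-0.03,0.083,0]]
  ]
}}

```text
time_s: 7.75
eef_pos: [0.5272, -0.4317, 0.1103]
tool_rot: [-0.017, 0.961, -0.019, 0.276]
contact_force: [-0.4, 0.3, -0.7]
grip_width: 0.0438
finger_force: 20.0
```

```bash
cat > n.py <<'E'
from h import *
c=cur();R=c[1];print(c[0],c[2]["grip_width"],c[2]["finger_force"],c[2]["contact_force"],np.round(c[2]["qpos"],2))
x,y,z=dirs();tz=R.apply([0,0,1]);print("tilt",np.degrees(np.arctan2(tz@x,-tz[2])),"roll",np.degrees(np.arcsin(tz@y)),"yaw",R.apply([0,1,0])@x)
cr=np.array([.51488,-.32147,.057])-.075*y;cr[2]=.074
b=np.radians(25);ax=np.cos(b)*x-np.sin(b)*z; n=np.sin(b)*x+np.cos(b)*z
d=c[0]-.019*tz-cr;print("grasp in cradle mm",d@ax*1e3,d@y*1e3,d@n*1e3, "(want 1.6,0,0)")
print("tool dirs of ax,y,n",R.inv().apply([ax,y,n]).round(3).tolist())
E
python3 n.py
```

```text
[ 0.52716815 -0.43173689  0.11030406] 0.0437777566848901 19.989639557898045 [-0.36516067  0.25503853 -0.71633265] [ 1.15  0.68 -0.51  2.08 -1.04  0.11  0.21]
tilt 31.959092616898534 roll 3.224414964948245 yaw 0.03783953993908136
grasp in cradle mm -13.541318514917272 -35.285082954573454 51.50108171113427 (want 1.6,0,0)
tool dirs of ax,y,n [[0.545, 0.052, 0.837], [0.009, -0.998, 0.056], [0.839, -0.023, -0.544]]
```

The arm is up against its joint limits, so a 35° final tilt can't be reached. I'll set the bottle back upright and regrasp it with more back-tilt.

Run:
```python
from h import *
c=cur();R=st(np.radians(-30))
w=(np.array([.3852,-.3841,.149]),R)
m=(np.array([.45,-.40,.16]),st(0))
print(delta(c,m),delta(m,w))
print(delta(w,(np.array([.3852,-.3841,.0288]),R)))
```

```text
(array([-4.05, -3.16, -8.24]), array([-0.052, -0.558,  0.025])) (array([-6.57, -1.16,  1.1 ]), array([ 0.   , -0.524,  0.   ]))
(array([ 6.01,  0.  , 10.41]), array([0., 0., 0.]))
```

>>> {"op": "step_arm", "data": {
  "rows": [
    [[0.2,-0.8,-0.6,-3,-0.01,-0.1,0],[0.2,-1.6,-1.2,-6,-0.02,-0.2,0.01],[0.2,-2.4,-2,-8.2,-0.03,-0.3,0.015],[0.2,-3.2,-2.6,-8.2,-0.04,-0.42,0.02],[0.2,-4,-3.2,-8.2,-0.05,-0.52,0.025],[0.2,-4,-3.2,-8.2,-0.05,-0.56,0.025],[0.2,-4,-3.2,-8.2,-0.05,-0.56,0.025],[0.2,-4,-3.2,-8.2,-0.05,-0.56,0.025],[0.2,-4,-3.2,-8.2,-0.05,-0.56,0.025]]
  ]
}}

```text
time_s: 8.5
eef_pos: [0.4531, -0.3982, 0.1601]
tool_rot: [-0.001, 1.0, -0.03, 0.0]
contact_force: [0.6, 0.7, -1.5]
grip_width: 0.0434
finger_force: 20.0
```

>>> {"op": "step_arm", "data": {
  "rows": [
    [[0.2,-1.3,-0.2,0.2,0,-0.1,0],[0.2,-2.6,-0.5,0.4,0,-0.2,0],[0.2,-4,-0.7,0.6,0,-0.3,0],[0.2,-5.2,-1,0.8,0,-0.42,0],[0.2,-6.6,-1.2,1.1,0,-0.524,0],[0.2,-6.6,-1.2,1.1,0,-0.524,0],[0.2,-6.6,-1.2,1.1,0,-0.524,0],[0.2,-6.6,-1.2,1.1,0,-0.524,0]]
  ]
}}

```text
time_s: 9.17
eef_pos: [0.3843, -0.3849, 0.1494]
tool_rot: [-0.01, 0.966, -0.033, -0.257]
contact_force: [0.0, 0.2, -1.2]
grip_width: 0.0434
finger_force: 20.0
```

```bash
python3 n.py
python3 - <<'E'
from h import *
c=cur();R=st(np.radians(-30))
print(delta(c,(np.array([.3852,-.3841,.0288]),R)))
E
```

```text
[ 0.38432484 -0.38488231  0.14938871] 0.04339554924717511 19.989276118576527 [ 0.00493621  0.18309479 -1.18792863] [ 0.13  0.78  0.68  1.83 -0.15  1.1  -0.78]
tilt -29.83531779580136 roll 0.2115649128467404 yaw -0.0032007999537767423
grasp in cradle mm -144.53431688477195 3.045211400348606 33.9702188168613 (want 1.6,0,0)
tool dirs of ax,y,n [[0.996, -0.002, -0.084], [-0.002, -1.0, 0.004], [-0.084, -0.004, -0.996]]
(array([ 6.07, -0.05, 10.42]), array([-0.004, -0.003, -0.002]))
```

>>> {"op": "step_arm", "data": {
  "rows": [
    [[0.2,1.5,0,2.6,0,0,0],[0.2,3,0,5.2,0,0,0],[0.2,4.5,0,7.8,0,0,0],[0.2,5.5,0,9.6,0,0,0],[0.2,6.05,0,10.4,0,0,0],[0.2,6.05,0,10.4,0,0,0],[0.3,6.05,0,10.4,0,0,0],[0.5,6.05,0,10.4,0,0,0],[0.8,6.05,0,10.4,0,0,0],[0.8,6.05,0,10.4,0,0,0],[0.8,6.05,0,10.4,0,0,0]]
  ]
}}

```text
time_s: 10.08
eef_pos: [0.3858, -0.3842, 0.0297]
tool_rot: [-0.009, 0.965, -0.032, -0.259]
contact_force: [0.1, 0.4, 0.4]
grip_width: 0.0618
finger_force: 0.0
```

```bash
python3 n.py
python3 - <<'E'
from h import *
c=cur();R=st(np.radians(-40))
print(delta(c,(tcp([.3945,-.3845,.051],R),R)))
E
```

```text
[ 0.38577334 -0.38422837  0.0297124 ] 0.06179199709470984 0.0 [0.10585311 0.38357254 0.38595144] [ 0.18  0.93  0.6   1.86 -0.23  0.92 -0.78]
tilt -30.00012745308573 roll 0.0853280206937674 yaw -0.0007973279337110811
grasp in cradle mm -92.63162111357707 3.8351222177234536 -73.90531999672855 (want 1.6,0,0)
tool dirs of ax,y,n [[0.996, -0.0, -0.087], [-0.0, -1.0, 0.001], [-0.087, -0.001, -0.996]]
(array([-0.64, -0.03, -0.41]), array([-0.001, -0.175,  0.   ]))
```

>>> {"op": "step_arm", "data": {
  "rows": [
    [[0.8,-0.3,0,-0.2,0,-0.09,0],[0.8,-0.64,0,-0.4,0,-0.175,0],[0.8,-0.64,0,-0.4,0,-0.175,0],[0.4,-0.64,0,-0.4,0,-0.175,0],[0.2,-0.64,0,-0.4,0,-0.175,0],[0.2,-0.64,0,-0.4,0,-0.175,0],[0.2,-0.64,0,-0.4,0,-0.175,0],[0.2,-0.64,0,-0.4,0,-0.175,0],[0.2,-0.64,0,-0.4,0,-0.175,0]]
  ]
}}

```text
time_s: 10.83
eef_pos: [0.3816, -0.3841, 0.0361]
tool_rot: [-0.012, 0.939, -0.031, -0.342]
contact_force: [-0.4, -0.2, 1.8]
grip_width: 0.0432
finger_force: 20.0
```

```bash
python3 n.py
python3 - <<'E'
from h import *
c=cur();R=c[1];g=c[0]-.019*R.apply([0,0,1]);print("grasp",g)
print(delta(c,(c[0]+[0,0,.12],R)))
E
```

```text
[ 0.38158998 -0.38406633  0.03614336] 0.04324868705311187 20.007710874192526 [-0.37970343 -0.23478261  1.82156636] [ 0.14  1.02  0.64  1.77 -0.17  1.09 -0.82]
tilt -40.05572852769658 roll 0.12406699844311238 yaw -0.001500475539893853
grasp in cradle mm -95.86290412742943 3.708054725542525 -70.42544552863303 (want 1.6,0,0)
tool dirs of ax,y,n [[0.966, -0.001, -0.26], [-0.0, -1.0, 0.002], [-0.26, -0.002, -0.966]]
grasp [ 0.39378773 -0.38491379  0.05068628]
(array([-7.72, -0.02, -9.19]), array([0., 0., 0.]))
```

>>> {"op": "step_arm", "data": {
  "rows": [
    [[0.2,-0.6,0,-0.7,0,0,0],[0.2,-2,0,-2.4,0,0,0],[0.2,-4,0,-4.8,0,0,0],[0.2,-6,0,-7.1,0,0,0],[0.2,-7.7,0,-9.2,0,0,0],[0.2,-7.7,0,-9.2,0,0,0],[0.2,-7.7,0,-9.2,0,0,0]]
  ]
}}

```text
time_s: 11.42
eef_pos: [0.3827, -0.3844, 0.1571]
tool_rot: [-0.012, 0.939, -0.031, -0.341]
contact_force: [0.4, 0.7, -2.3]
grip_width: 0.0432
finger_force: 20.0
```

```bash
cat >> n.py <<'E'
import sys
s=-.0047
for til,dn,da in eval(sys.argv[1]) if len(sys.argv)>1 else []:
    T=st(np.radians(til));
    # rotate foot-anchored: bottle axis dir in world for this tilt (upright at tilt -40)
    G=cr+s*ax+dn*n+da*ax; w=(tcp(G,T),T); print(til,dn,da,w[0].round(4),*delta(c,w))
E
python3 n.py "[(18,.065,-.01),(22,.06,-.01)]"
```

```text
[ 0.38274172 -0.38443649  0.157109  ] 0.043226865890887006 19.983420098801616 [ 0.36427284  0.69490254 -2.32752385] [ 0.1   0.86  0.71  1.74 -0.1   1.26 -0.81]
tilt -39.900582421204504 roll 0.06913994332733092 yaw -0.0009999813874687208
grasp in cradle mm -145.97119839825646 3.432877850841471 39.71598875692307 (want 1.6,0,0)
tool dirs of ax,y,n [[0.966, -0.001, -0.257], [-0.0, -1.0, 0.001], [-0.257, -0.001, -0.966]]
18 0.065 -0.01 [ 0.5299 -0.3976  0.1211] [13.65  0.33 -6.71] [-1.000e-03  1.011e+00 -1.000e-03]
22 0.06 -0.01 [ 0.529  -0.3976  0.117 ] [13.84  0.33 -6.34] [-1.00e-03  1.08e+00 -1.00e-03]
```

>>> {"op": "step_arm", "data": {
  "rows": [
    [[0.2,1.5,0,-1.5,0,0.11,0],[0.2,3,0.1,-2.6,0,0.22,0],[0.2,4.4,0.1,-3.6,0,0.33,0],[0.2,5.8,0.2,-4.5,0,0.44,0],[0.2,7.2,0.2,-5.2,0,0.55,0],[0.2,8.6,0.3,-5.8,0,0.66,0],[0.2,10,0.3,-6.3,0,0.77,0],[0.2,11.8,0.3,-6.6,0,0.88,0],[0.2,13.6,0.3,-6.7,0,1.01,0],[0.2,13.6,0.3,-6.7,0,1.01,0],[0.2,13.6,0.3,-6.7,0,1.01,0]]
  ]
}}

```text
time_s: 12.33
eef_pos: [0.5258, -0.397, 0.1175]
tool_rot: [0.003, 0.987, -0.035, 0.154]
contact_force: [-0.6, -0.4, -0.4]
grip_width: 0.0429
finger_force: 20.0
```

```bash
python3 n.py "[(18,.025,-.008),(25,.025,-.008)]"
```

```text
[ 0.52582076 -0.39699722  0.11753534] 0.042897371681948265 19.995717968104145 [-0.62063508 -0.36524796 -0.44222027] [ 0.56  0.58  0.12  2.05 -0.77  0.35 -0.27]
tilt 17.675652040869302 roll 0.17795043064533644 yaw -0.00470640455056133
grasp in cradle mm -16.869281808909648 0.2997692396291386 60.14403998215963 (want 1.6,0,0)
tool dirs of ax,y,n [[0.735, -0.002, 0.678], [-0.006, -1.0, 0.003], [0.678, -0.006, -0.735]]
18 0.025 -0.008 [ 0.5148 -0.3966  0.084 ] [-2.06  0.06  2.87] [-0.003  0.006 -0.006]
25 0.025 -0.008 [ 0.517  -0.3968  0.0848] [-1.83  0.06  2.85] [-0.003  0.128 -0.006]
```

>>> {"op": "step_arm", "data": {
  "rows": [
    [[0.2,-0.6,0,0.9,0,0.03,0],[0.2,-1.2,0.05,1.8,0,0.06,0],[0.2,-1.8,0.05,2.85,0,0.09,0],[0.2,-1.8,0.05,2.85,0,0.128,-0.005],[0.2,-1.8,0.05,2.85,0,0.128,-0.005],[0.2,-1.8,0.05,2.85,0,0.128,-0.005]]
  ]
}}

```text
time_s: 12.83
eef_pos: [0.5214, -0.4001, 0.0897]
tool_rot: [0.003, 0.976, -0.032, 0.214]
contact_force: [0.0, -0.0, -1.3]
grip_width: 0.043
finger_force: 20.0
```

```bash
python3 n.py "[(25,.01,-.006),(25,.0,-.006),(25,0.002,0)]"
python3 - <<'E'
from h import *
from rig import *
f=grab_frame("side");np.savez("pics/s3.npz",**f)
a=cv2.resize(f["pixels"][170:350,150:350,::-1],None,fx=2,fy=2,interpolation=3)
f=grab_frame("wrist");cv2.imwrite("pics/c3.png",np.hstack([a,f["pixels"][0:360,180:560,::-1]]))
E
```

```text
[ 0.52140933 -0.40009389  0.08969179] 0.043014581077819476 19.996096310170515 [ 0.0278242  -0.04337191 -1.29269586] [ 0.89  0.64 -0.27  2.12 -1.04  0.11  0.08]
tilt 24.660663438194778 roll 0.421246546299803 yaw 0.0019396917092374955
grasp in cradle mm -10.509223895289331 -3.161772833836136 31.46506989816046 (want 1.6,0,0)
tool dirs of ax,y,n [[0.647, 0.005, 0.762], [-0.001, -1.0, 0.007], [0.762, -0.006, -0.647]]
25 0.01 -0.006 [ 0.5125 -0.3965  0.0704] [-1.64 -0.29  1.38] [-0.007  0.006 -0.001]
25 0.0 -0.006 [ 0.5083 -0.3962  0.0613] [-2.4  -0.28  2.02] [-0.007  0.006 -0.001]
25 0.002 0 [ 0.5145 -0.3966  0.0606] [-1.86 -0.28  2.35] [-0.007  0.006 -0.001]
```

View pics/c3.png

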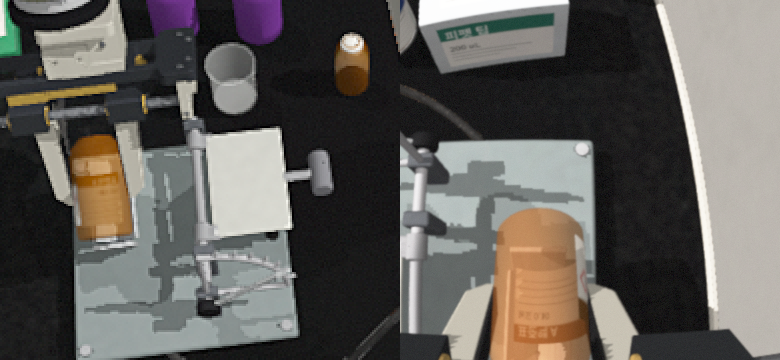

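The bottle is held over the trough, its foot at left (105,240) just above the stop. The joint limits bind again at 25°. I'll seat it at a tilt of about 16°, foot first, then let it pivot into the V.

```bash
python3 n.py "[(16,.030,-.007),(16,.008,-.004),(16,.008,.0015)]"
```

```text
[ 0.52260305 -0.39939855  0.0904574 ] 0.04322937811837931 19.996921457342864 [ 0.41831248  0.11495304 -0.56512473] [ 0.88  0.64 -0.27  2.12 -1.04  0.11  0.08]
tilt 24.710437880963028 roll 0.39248214443067725 yaw 0.003663694447811186
grasp in cradle mm -9.805558386179213 -2.379678614296747 32.630407904833746 (want 1.6,0,0)
tool dirs of ax,y,n [[0.647, 0.006, 0.763], [0.001, -1.0, 0.007], [0.763, -0.004, -0.647]]
16 0.03 -0.007 [ 0.5172 -0.3968  0.0879] [-0.61 -0.23  0.01] [-0.007 -0.152  0.001]
16 0.008 -0.004 [ 0.5107 -0.3964  0.0667] [-2.09 -0.22  1.66] [-0.007 -0.152  0.001]
16 0.008 0.0015 [ 0.5156 -0.3967  0.0643] [-1.74 -0.21  2.08] [-0.007 -0.152  0.001]
```

>>> {"op": "step_arm", "data": {
  "rows": [
    [[0.2,-0.6,-0.2,0,0,-0.08,0],[0.2,-0.6,-0.2,0,-0.005,-0.15,0],[0.2,-0.6,-0.2,0,-0.005,-0.15,0],[0.2,-0.6,-0.2,0,-0.005,-0.15,0]]
  ]
}}

```text
time_s: 13.27
eef_pos: [0.5209, -0.3948, 0.0896]
tool_rot: [0.005, 0.99, -0.028, 0.14]
contact_force: [0.8, 0.9, -1.2]
grip_width: 0.0435
finger_force: 20.0
```

```bash
python3 n.py "[(16,.011,-.005),(16,.008,.0015)]"
```

```text
[ 0.52089639 -0.39484801  0.08961525] 0.04350147955389531 19.99499718428069 [ 0.82308274  0.90806026 -1.188193  ] [ 0.52  0.63  0.18  2.06 -0.89  0.34 -0.14]
tilt 16.12771966710333 roll 0.008875656689408987 yaw 0.009196324046077273
grasp in cradle mm -9.269502940442962 2.1755981076929296 33.04621252322417 (want 1.6,0,0)
tool dirs of ax,y,n [[0.753, 0.007, 0.658], [0.01, -1.0, 0.0], [0.658, 0.006, -0.753]]
16 0.011 -0.005 [ 0.511  -0.3964  0.0698] [-1.49  0.2   1.63] [-0.    -0.002  0.01 ]
16 0.008 0.0015 [ 0.5156 -0.3967  0.0643] [-1.2   0.21  2.29] [-0.    -0.002  0.01 ]
```

>>> {"op": "step_arm", "data": {
  "rows": [
    [[0.2,-0.5,0.1,0.55,0,0,0.01],[0.2,-1,0.15,1.1,0,0,0.01],[0.2,-1.5,0.2,1.6,0,0,0.01],[0.2,-1.5,0.2,1.6,0,0,0.01],[0.2,-1.5,0.2,1.6,0,0,0.01]]
  ]
}}

```text
time_s: 13.68
eef_pos: [0.5048, -0.3984, 0.0676]
tool_rot: [0.002, 0.989, -0.037, 0.14]
contact_force: [0.1, 2.4, -0.7]
grip_width: 0.0434
finger_force: 20.0
```

```bash
python3 n.py "[(16,.008,.0015)]"
```

```text
[ 0.50479205 -0.39840532  0.06759123] 0.04342761106082581 19.98731419444084 [ 0.1075507   2.39615082 -0.74101551] [ 0.59  0.65  0.1   2.09 -0.93  0.28 -0.09]
tilt 16.1135548775035 roll 0.22271240318175764 yaw -0.007477927597661763
grasp in cradle mm -14.309197936397764 -2.506995944977737 6.396640288635985 (want 1.6,0,0)
tool dirs of ax,y,n [[0.753, -0.004, 0.658], [-0.009, -1.0, 0.004], [0.658, -0.009, -0.753]]
16 0.008 0.0015 [ 0.5156 -0.3967  0.0643] [ 0.94 -0.25  0.61] [-0.004 -0.002 -0.009]
```

>>> {"op": "step_arm", "data": {
  "rows": [
    [[0.2,0,0,0,0,0,0],[0.2,0,0,0,0,0,0],[0.2,0,0,0,0,0,0]]
  ]
}}

```text
time_s: 13.93
eef_pos: [0.5059, -0.3995, 0.0686]
tool_rot: [0.004, 0.989, -0.036, 0.14]
contact_force: [-0.9, -0.0, -0.5]
grip_width: 0.0433
finger_force: 20.0
```

```bash
python3 n.py "[(16,.008,.0015)]"
```

```text
[ 0.50588539 -0.39949103  0.06855393] 0.04328833794080072 19.9847324565053 [-0.86993567 -0.02520504 -0.48729612] [ 0.59  0.65  0.11  2.09 -0.93  0.28 -0.09]
tilt 16.151368101989622 roll 0.0207272869476777 yaw -0.006712996533781143
grasp in cradle mm -13.67195009730285 -3.4512484170776863 7.752318295274107 (want 1.6,0,0)
tool dirs of ax,y,n [[0.753, -0.005, 0.658], [-0.007, -1.0, 0.0], [0.658, -0.005, -0.753]]
16 0.008 0.0015 [ 0.5156 -0.3967  0.0643] [ 0.8  -0.35  0.67] [-0.    -0.003 -0.007]
```

>>> {"op": "step_arm", "data": {
  "rows": [
    [[0.2,0.1,-0.35,-0.1,0,0,0],[0.2,0.1,-0.35,-0.1,0,0,0],[0.2,0.4,-0.35,0.3,0,0,0],[0.2,0.6,-0.35,0.5,0,0,0],[0.2,0.6,-0.35,0.5,0,0,0],[0.2,0.6,-0.35,0.5,0,0,0],[0.2,0.6,-0.35,0.5,0,0,0]]
  ]
}}

```text
time_s: 14.52
eef_pos: [0.5133, -0.3952, 0.065]
tool_rot: [0.003, 0.99, -0.035, 0.14]
contact_force: [-4.4, 0.7, 2.2]
grip_width: 0.0427
finger_force: 20.0
```

```bash
python3 n.py "[(16,.008,.0015)]"
```

```text
[ 0.5133045  -0.39515916  0.06503864] 0.04268708291902884 20.031816065311432 [-4.37946955  0.74966731  2.19408119] [ 0.58  0.66  0.11  2.08 -0.94  0.28 -0.1 ]
tilt 16.09192639968183 roll 0.11843707744372467 yaw -0.004985640251336382
grasp in cradle mm -5.721016638649364 1.3280988700115264 7.587201966230252 (want 1.6,0,0)
tool dirs of ax,y,n [[0.754, -0.003, 0.657], [-0.006, -1.0, 0.002], [0.657, -0.005, -0.754]]
16 0.008 0.0015 [ 0.5156 -0.3967  0.0643] [0.21 0.14 0.13] [-0.002 -0.002 -0.006]
```

Contact with the stop (−4.4 N in x). I soften the grip and press down along the trough normal so the bottle pivots into the V.

>>> {"op": "step_arm", "data": {
  "rows": [
    [[0.2,0.1,0,0.1,0,0,0],[0.2,0.0,0,0.25,0,0,0],[0.2,-0.15,0,0.4,0,0,0],[0.2,-0.3,0,0.55,0,0,0],[0.2,-0.4,0,0.7,0,0,0],[0.2,-0.4,0,0.7,0,0,0],[0.2,-0.4,0,0.7,0,0,0]]
  ],
  "grip_force": 4
}}

```text
time_s: 15.1
eef_pos: [0.5125, -0.3974, 0.0579]
tool_rot: [0.005, 0.989, -0.036, 0.141]
contact_force: [-0.6, -4.5, 1.0]
grip_width: 0.0438
finger_force: 4.0
```

```bash
python3 n.py
python3 - <<'E'
from h import *
from rig import *
f=grab_frame("side");np.savez("pics/s4.npz",**f)
a=cv2.resize(f["pixels"][170:350,150:350,::-1],None,fx=2,fy=2,interpolation=3)
f=grab_frame("wrist");cv2.imwrite("pics/c4.png",np.hstack([a,f["pixels"][0:360,180:560,::-1]]))
E
```

```text
[ 0.51253509 -0.39736536  0.0579027 ] 0.04377507862304728 3.994478772151524 [-0.5828154  -4.5378725   0.98507586] [ 0.6   0.67  0.08  2.09 -0.95  0.25 -0.08]
tilt 16.23176099142055 roll -0.0984178630879136 yaw -0.00678660704762965
grasp in cradle mm -3.3040894670364134 -0.8521305407791631 0.8263632630029123 (want 1.6,0,0)
tool dirs of ax,y,n [[0.752, -0.006, 0.659], [-0.007, -1.0, -0.002], [0.659, -0.003, -0.752]]
```

View pics/c4.png

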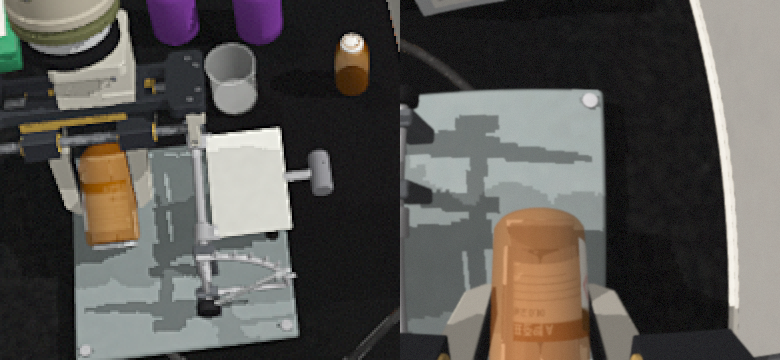

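The bottle lies in the trough with its foot at the stop, at left (110,243). I open and back off.

>>> {"op": "step_arm", "data": {
  "rows": [
    [[0.5,0,0,0,0,0,0],[0.55,0,0,0,0,0,0],[0.6,0,0,0,0,0,0],[0.65,0,0,0,0,0,0],[0.68,0,0,-1,0,0,0],[0.68,0,0,-3,0,0,0],[0.68,0,0,-6,0,0,0],[0.68,0,0,-10,0,0,0],[0.68,0,0,-14,0,0,0],[0.68,0,0,-16,0,0,0],[0.68,0,0,-16,0,0,0]]
  ]
}}

```text
time_s: 16.12
eef_pos: [0.4671, -0.3937, 0.2163]
tool_rot: [0.005, 0.989, -0.036, 0.143]
contact_force: [0.6, -0.2, -0.8]
grip_width: 0.0634
finger_force: 0.0
```

```bash
python3 n.py
python3 - <<'E'
from h import *
from rig import *
f=grab_frame("side");np.savez("pics/s5.npz",**f)
a=cv2.resize(f["pixels"][170:350,150:350,::-1],None,fx=2,fy=2,interpolation=3)
f=grab_frame("wrist");np.savez("pics/w5.npz",**f);cv2.imwrite("pics/c5.png",np.hstack([a,f["pixels"][0:360,160:560,::-1]]))
E
```

```text
[ 0.46705691 -0.39370976  0.21630512] 0.06336046726775957 0.0 [ 0.61358069 -0.15768389 -0.82376826] [ 0.4   0.42  0.41  2.07 -0.68  0.57 -0.32]
tilt 16.427893473709716 roll -0.08647109434800755 yaw -0.006391788537454035
grasp in cradle mm -111.64268751168109 -0.2078420091106087 125.06481244917619 (want 1.6,0,0)
tool dirs of ax,y,n [[0.75, -0.006, 0.662], [-0.006, -1.0, -0.002], [0.662, -0.003, -0.75]]
```

View pics/c5.png

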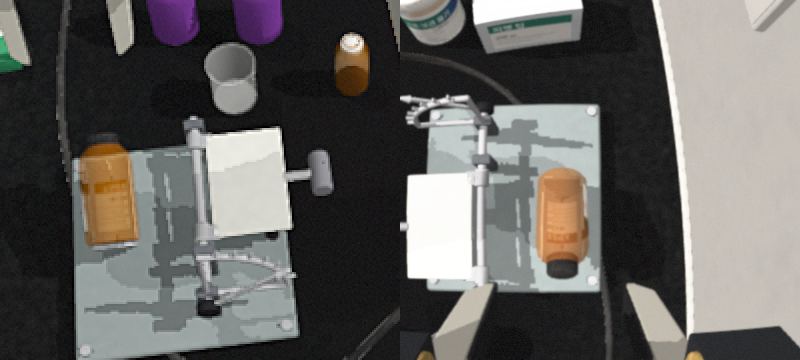

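The bottle is seated: cap up-slope at left (103,140), foot at the stop (110,243). The flap grip is at (320,172). Next I approach the grip from above, leaning the hand 20° away from the analyzer.

```bash
cat > k.py <<'E'
from h import *
import sys
x,y,z=dirs();H=np.array([.51488,-.32147,.057])
def lean(a): 
    a=np.radians(a);tz=np.sin(a)*y-np.cos(a)*z;ty=x;tx=np.cross(ty,tz);return Ro.from_matrix(np.c_[tx,ty,tz])
def grip(th): return H+.105*(np.cos(th)*y+np.sin(th)*z)
if __name__=="__main__":
    c=cur();R=c[1];tz=R.apply([0,0,1]);ty=R.apply([0,1,0]);g=c[0]-.019*tz;d=g-H
    print(c[0].round(4),"w",round(c[2]["grip_width"],4),"ff",round(c[2]["finger_force"],1),"F",np.round(c[2]["contact_force"],1),"q",np.round(c[2]["qpos"],2))
    print("lean",np.degrees(np.arctan2(tz@y,-tz@z)),"ty",(ty@x).round(3),(ty@y).round(3),(ty@z).round(3),"grasp rel hinge mm",(d@x*1e3).round(1),(d@y*1e3).round(1),(d@z*1e3).round(1),"ang",np.arctan2(d@z,d@y).round(3),"r",np.hypot(d@z,d@y).round(4))
    for th,l,back in eval(sys.argv[1]) if len(sys.argv)>1 else []:
        T=lean(l);print(th,l,back,*delta(c,(tcp(grip(th),T)-back*T.apply([0,0,1]),T)))
E
python3 k.py "[(0,20,.2),(0,20,.1)]"
python3 - <<'E'
from h import *
f=load("w5");  # pointer pixels visible?
o=cv2.resize(f["pixels"][60:200,110:310,::-1],None,fx=3,fy=3,interpolation=3)
cv2.imwrite("pics/p5.png",o)
E
```

```text
[ 0.4677 -0.392   0.2122] w 0.0633 ff 0.0 F [ 0.  -0.2 -0.1] q [ 0.4   0.42  0.41  2.07 -0.69  0.56 -0.31]
lean 0.10230844565962804 ty -0.004 -1.0 -0.003 grasp rel hinge mm -47.8 -73.5 173.5 ang 1.971 r 0.1884
0 20 0.2 [  4.44 -11.68  -0.22] [ 0.488  0.049 -1.498]
0 20 0.1 [  1.79 -15.07   8.81] [ 0.488  0.049 -1.498]
```

>>> {"op": "step_arm", "data": {
  "rows": [
    [[0.68,0,0,-3,0,0,0],[0.68,0,-2,-4,0.04,0,-0.12],[0.68,1,-4,-4,0.08,0.01,-0.24],[0.68,2,-6,-4,0.12,0.01,-0.36],[0.68,3,-8,-3,0.16,0.02,-0.48],[0.68,4,-10,-2,0.2,0.02,-0.6],[0.68,4.4,-11.7,-1,0.24,0.02,-0.72],[0.68,4.4,-11.7,-0.2,0.28,0.03,-0.84],[0.68,4.4,-11.7,-0.2,0.32,0.03,-0.96],[0.68,4.4,-11.7,-0.2,0.36,0.04,-1.08],[0.68,4.4,-11.7,-0.2,0.4,0.04,-1.2],[0.68,4.4,-11.7,-0.2,0.44,0.05,-1.35]]
  ]
}}

```text
time_s: 17.22
eef_pos: [0.5169, -0.2784, 0.2238]
tool_rot: [-0.11, 0.782, 0.598, 0.135]
contact_force: [0.5, 0.3, 0.5]
grip_width: 0.0632
finger_force: 0.0
```

```bash
python3 k.py "[(0,20,.16),(0,20,.1)]"
```

```text
[ 0.5169 -0.2784  0.2238] w 0.0632 ff 0.0 F [0.5 0.3 0.5] q [ 0.54  0.5   0.06  1.85 -0.43  0.97  0.61]
lean 19.7528207991994 ty 0.981 -0.195 -0.01 grasp rel hinge mm -1.9 36.7 184.6 ang 1.374 r 0.1882
0 20 0.16 [ 0.1  -0.15  3.68] [ 0.058 -0.001 -0.188]
0 20 0.1 [ 0.06 -0.5   9.67] [ 0.058 -0.001 -0.188]
```

>>> {"op": "step_arm", "data": {
  "rows": [
    [[0.68,0.1,-0.1,2,0.03,0,-0.1],[0.68,0.1,-0.1,3.7,0.058,0,-0.188],[0.68,0.1,-0.1,3.7,0.058,0,-0.188],[0.68,0.1,-0.1,3.7,0.058,0,-0.188]]
  ]
}}

```text
time_s: 17.55
eef_pos: [0.5193, -0.2645, 0.1894]
tool_rot: [-0.119, 0.722, 0.67, 0.127]
contact_force: [-0.5, -0.5, 0.4]
grip_width: 0.0632
finger_force: 0.0
```

```bash
python3 k.py "[(0,20,.05),(0,20,0)]"
python3 - <<'E'
from h import *
from rig import *
f=grab_frame("wrist");np.savez("pics/w6.npz",**f);cv2.imwrite("pics/w6.png",f["pixels"][:,:,::-1]);
E
```

```text
[ 0.5193 -0.2645  0.1894] w 0.0632 ff 0.0 F [-0.5 -0.5  0.4] q [ 0.54  0.55  0.01  1.86 -0.39  0.94  0.75]
lean 20.065103006257196 ty 1.0 -0.008 -0.002 grasp rel hinge mm 0.6 50.6 150.3 ang 1.246 r 0.1586
0 20 0.05 [-0.05 -0.08 10.98] [ 0.001 -0.001 -0.008]
0 20 0 [-0.05 -0.08 15.98] [ 0.001 -0.001 -0.008]
```

View pics/w6.png

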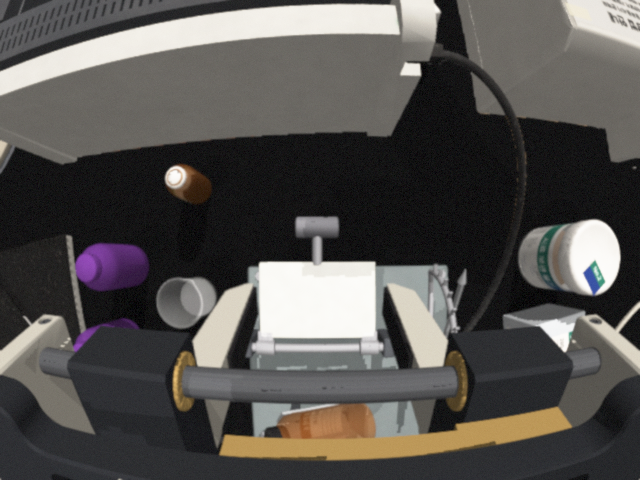

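The wrist view shows the grip at (317,227), centred between the fingers, and the pointer tip at about (463,270). I intersect the tip rays with the pointer's swing plane (x = 112 mm) in all three views.

Run:
```python
from h import *
from k import H
x,y,z=dirs()
f=load("w6")
for p in((317,227),(297,227),(338,227)):
    d=fplane(f,p,.057)-H;print("grip",(d@x).round(4),(d@y).round(4))
def hit(c,d,n,xx=.112):
    q=c+d*((xx-(c-H)@x)/(d@x))-H;print(n,"y,z",(q@y).round(4),(q@z).round(4),"ang",np.arctan2(q@z,q@y).round(3),"r",np.hypot(q@z,q@y).round(4))
    return q
s,t=load("side0"),load("top0")
for xx in(.110,.112,.114):
  hit(*fray(f,(463,268)),"wrist",xx)
  hit(*ray(s,(380/3.3+179.65,405/3.3+184.65)),"side",xx)
  hit(*ray(t,((590-497)/2.5+319.7,20/2.5+164.7)),"top",xx)
# predicted tip pixels for candidate angles
for a in(.5,.55,.6,.65,.7,.75):
    X=H+.112*x+.086*(np.cos(a)*y+np.sin(a)*z);print(a,proj(s,X).round(1),proj(t,X).round(1))
o=cv2.imread("pics/side0.png")[290:340,240:310];o=cv2.resize(o,None,fx=8,fy=8,interpolation=3)
w=cv2.resize(cv2.imread("pics/w6.png")[255:355,415:495],None,fx=4,fy=4,interpolation=3);w=w[:400]
cv2.imwrite("pics/p6.png",np.hstack([o[:400,:480],w]))
```

```text
grip -0.0028 0.1047
grip -0.02 0.1048
grip 0.0151 0.1045
wrist y,z 0.0692 0.0437 ang 0.564 r 0.0818
side y,z 0.0678 0.0396 ang 0.528 r 0.0785
top y,z 0.0643 0.0521 ang 0.681 r 0.0828
wrist y,z 0.0689 0.0388 ang 0.512 r 0.0791
side y,z 0.0678 0.0438 ang 0.574 r 0.0807
top y,z 0.0641 0.046 ang 0.623 r 0.0789
wrist y,z 0.0687 0.0338 ang 0.457 r 0.0766
side y,z 0.0677 0.0481 ang 0.618 r 0.0831
top y,z 0.0638 0.0398 ang 0.558 r 0.0752
0.5 [299.8 307.5] [351.4 173. ]
0.55 [298.3 306.6] [352.5 172.5]
0.6 [296.7 305.8] [353.7 172.1]
0.65 [295.  305.1] [355.  171.6]
0.7 [293.2 304.4] [356.4 171.2]
0.75 [291.2 303.7] [357.8 170.9]
```

View pics/p6.png

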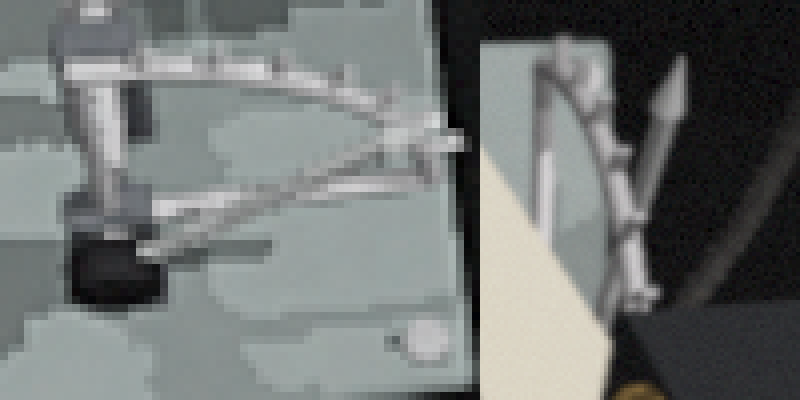

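Run:
```python
from h import *
from k import H
from scipy.optimize import least_squares
x,y,z=dirs()
s,t,f=load("side0"),load("top0"),load("w6")
A=lambda a,r,xx=.112:H+xx*x+r*(np.cos(a)*y+np.sin(a)*z)
for a in np.arange(.5,.85,.05):
    v=proj(s,A(a,.086))-proj(s,A(a,.02));w=proj(t,A(a,.086))-proj(t,A(a,.02));print(round(a,2),"side slope",(v[1]/v[0]).round(3),"top slope",(w[1]/w[0]).round(3))
print("meas side slope",(140-252)/(463-140),"upper seg",(140-165)/(463-370))
R=[fray(f,(465.3,268.3)),ray(s,(297.4,307)),ray(t,(356.5,172.7))]
def res(p,idx=(0,1,2)):
    P=A(p[0],.086,p[1]);return np.concatenate([np.cross(R[i][1],P-R[i][0]) for i in idx])
for idx in((0,1,2),(0,1),(1,2),(0,2)):
    o=least_squares(res,[.7,.112],args=(idx,));print(idx,o.x.round(4),np.abs(o.fun).max().round(4))
```

```text
0.5 side slope -0.369 top slope 0.253
0.55 side slope -0.401 top slope 0.276
0.6 side slope -0.435 top slope 0.301
0.65 side slope -0.471 top slope 0.329
0.7 side slope -0.512 top slope 0.359
0.75 side slope -0.557 top slope 0.393
0.8 side slope -0.607 top slope 0.43
meas side slope -0.34674922600619196 upper seg -0.26881720430107525
(0, 1, 2) [0.6262 0.1115] 0.0043
(0, 1) [0.5921 0.112 ] 0.002
(1, 2) [0.6314 0.1126] 0.004
(0, 2) [0.6723 0.1087] 0.002
```

Pointer is about 0.59 ± 0.04, to be refined after the grasp. I descend onto the grip.

>>> {"op": "step_arm", "data": {
  "rows": [
    [[0.68,0,-0.2,4,0,0,0],[0.68,0,-0.2,8,0,0,0],[0.68,0,-0.2,12,0,0,0],[0.68,0,-0.2,14,0,0,0],[0.68,0,-0.2,15.5,0,0,0],[0.68,0,-0.2,16,0,0,0],[0.68,0,-0.2,16,0,0,0],[0.68,0,-0.2,16,0,0,0]]
  ]
}}

```text
time_s: 18.27
eef_pos: [0.5222, -0.212, 0.0416]
tool_rot: [-0.116, 0.722, 0.67, 0.127]
contact_force: [0.0, -0.6, 0.3]
grip_width: 0.063
finger_force: 0.0
```

```bash
python3 k.py "[(0,20,0)]"
python3 - <<'E'
from h import *
from rig import *
f=grab_frame("wrist");np.savez("pics/w7.npz",**f);
a=cv2.resize(f["pixels"][150:350,200:500,::-1],None,fx=1.6,fy=1.6,interpolation=3)
s=grab_frame("side");b=cv2.resize(s["pixels"][200:340,220:340,::-1],None,fx=2.285,fy=2.285,interpolation=3)[:320]
cv2.imwrite("pics/c7.png",np.hstack([a,b]))
E
```

```text
[ 0.5222 -0.212   0.0416] w 0.063 ff 0.0 F [ 0.  -0.6  0.3] q [ 0.52  0.73 -0.07  2.   -0.49  0.6   0.82]
lean 19.85349938228008 ty 1.0 -0.008 0.003 grasp rel hinge mm 0.0 103.3 2.5 ang 0.024 r 0.1033
0 20 0 [ 0.08 -0.01  0.29] [ 0.005  0.003 -0.007]
```

View pics/c7.png

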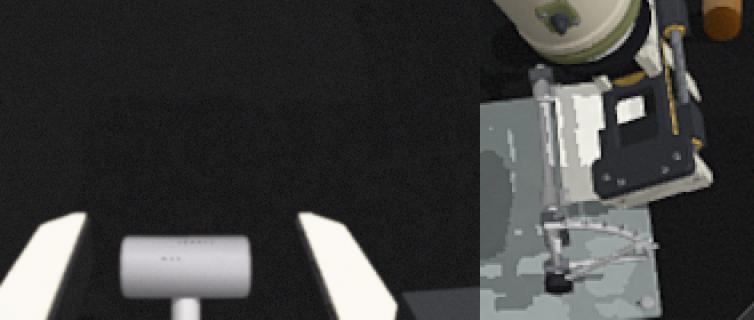

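The grip lies between the open fingers at (186,267), about 2 mm towards -x. I shift by 2 mm and close. That makes 11 pictures viewed, one over the allowance, so I'll look at no more and work by numbers.

>>> {"op": "step_arm", "data": {
  "rows": [
    [[0.68,0.1,-0.2,0.3,0,0,0],[0.5,0.1,-0.2,0.3,0,0,0],[0.3,0.1,-0.2,0.3,0,0,0],[0.2,0.1,-0.2,0.3,0,0,0],[0.2,0.1,-0.2,0.3,0,0,0],[0.2,0.1,-0.2,0.3,0,0,0],[0.2,0.1,-0.2,0.3,0,0,0],[0.2,0.1,-0.2,0.3,0,0,0]]
  ],
  "grip_force": 15
}}

```text
time_s: 19.03
eef_pos: [0.5206, -0.2091, 0.0384]
tool_rot: [-0.117, 0.721, 0.671, 0.127]
contact_force: [2.4, -0.9, 0.5]
grip_width: 0.0359
finger_force: 15.0
```

```bash
python3 k.py "[(0.1,20,0),(.2,20,0),(.3,20,0),(.4,20,0),(.5,20,0),(.58,20,0)]"
```

```text
[ 0.5206 -0.2091  0.0384] w 0.0359 ff 15.0 F [ 2.4 -0.9  0.5] q [ 0.52  0.73 -0.08  2.01 -0.49  0.59  0.83]
lean 19.885315980571193 ty 1.0 -0.006 0.003 grasp rel hinge mm -1.8 106.1 -0.8 ang -0.007 r 0.1061
0.1 20 0 [ 0.24  0.17 -1.11] [ 0.005  0.002 -0.005]
0.2 20 0 [ 0.44  0.18 -2.14] [ 0.005  0.002 -0.005]
0.3 20 0 [ 0.54  0.18 -3.18] [ 0.005  0.002 -0.005]
0.4 20 0 [ 0.54  0.19 -4.23] [ 0.005  0.002 -0.005]
0.5 20 0 [ 0.43  0.19 -5.28] [ 0.005  0.002 -0.005]
0.58 20 0 [ 0.27  0.2  -6.1 ] [ 0.005  0.002 -0.005]
```

>>> {"op": "step_arm", "data": {
  "rows": [
    [[0.2,0.1,0,-0.5,0,0,0],[0.2,0.24,0,-1.1,0,0,0],[0.2,0.44,0,-2.1,0,0,0],[0.2,0.54,0,-3.2,0,0,0],[0.2,0.54,0,-4.2,0,0,0],[0.2,0.43,0,-5.3,0,0,0],[0.2,0.3,0,-6.1,0,0,0],[0.2,0.3,0,-6.1,0,0,0],[0.2,0.3,0,-6.1,0,0,0],[0.2,0.3,0,-6.1,0,0,0]]
  ]
}}

```text
time_s: 19.87
eef_pos: [0.5193, -0.2271, 0.0969]
tool_rot: [-0.116, 0.721, 0.671, 0.127]
contact_force: [6.0, -0.5, -0.4]
grip_width: 0.0356
finger_force: 15.0
```

```bash
python3 k.py
python3 - <<'E'
from h import *
from rig import *
from k import H
x,y,z=dirs()
for n in("wrist","side","top"):
    f=grab_frame(n);np.savez(f"pics/{n}8.npz",**f)
    P=[H+.112*x+.086*(np.cos(a)*y+np.sin(a)*z) for a in(.55,.6,.65,.7)]
    if n=="wrist":
        def wp(X):
            v=f["R"]@X+f["t"];r=np.arctan2(np.hypot(v[0],v[1]),v[2]);K=f["camera_matrix"];return K[:2,2]+K[0,0]*r*v[:2]/np.hypot(v[0],v[1])
        print(n,[wp(p).round(1).tolist() for p in P]); u=wp(P[1])
    else: print(n,[proj(f,p).round(1).tolist() for p in P]);u=proj(f,P[1])
    g=cv2.cvtColor(f["pixels"],cv2.COLOR_RGB2GRAY);c,r=u.round().astype(int)
    if n=="side":print(g[r-6:r+7,c-8:c+9])
E
```

```text
[ 0.5193 -0.2271  0.0969] w 0.0356 ff 15.0 F [ 6.  -0.5 -0.4] q [ 0.52  0.65 -0.04  1.97 -0.46  0.72  0.79]
lean 19.860074901866486 ty 1.0 -0.007 0.003 grasp rel hinge mm -1.9 88.0 57.8 ang 0.581 r 0.1053
wrist [[529.3, 332.9], [532.3, 338.3], [535.3, 344.1], [538.1, 350.3]]
side [[298.3, 306.6], [296.7, 305.8], [295.0, 305.1], [293.2, 304.4]]
[[153 146 142 141 156 114  45  14  18  24  18  21  24  19  21  24  20]
 [151 148 141 141 153 124  56  12  17  25  24  20  24  20  20  19  27]
 [145 143 140 142 149 137  76  12  18  22  26  16  22  17  23  24  22]
 [162 147 141 141 145 147  89   9  20  23  21  24  21  19  24  22  21]
 [180 159 143 138 149 187 130   0  14  21  20  21  26  20  22  21  21]
 [149 156 158 154 162 200 139   0   9  16  21  20  25  22  21  23  22]
 [168 170 174 177 162 154 108  97  72  25  18  22  23  20  24  25  21]
 [179 179 168 166 163 161 148 172 132  43  14  22  22  21  22  27  20]
 [174 164 131 151 169 165 158 152 116  54  18  22  24  22  18  20  24]
 [163 155 118 122 149 155 124  61  14  11  19  22  23  23  24  18  24]
 [154 153 129  97 130 164 148  75  11  17  24  24  22  21  25  21  23]
 [110 102  99  98 118 158 147  79  11  23  22  24  20  21  21  20  22]
 [138 140 145 135 118 148 155  92   8  20  21  21  20  21  21  22  25]]
top [[352.5, 172.5], [353.7, 172.1], [355.0, 171.6], [356.4, 171.2]]
```

Run:
```python
from h import *
from k import H
x,y,z=dirs()
f=load("w6")
def wp(f,X):
    v=f["R"]@X+f["t"];r=np.arctan2(np.hypot(v[0],v[1]),v[2]);K=f["camera_matrix"];return K[:2,2]+K[0,0]*r*v[:2]/np.hypot(v[0],v[1])
A=lambda a,r=.086,xx=.112:H+xx*x+r*(np.cos(a)*y+np.sin(a)*z)
for a in(.5,.55,.6,.65,.7): print(a,wp(f,A(a)).round(1),"dir",(lambda v:np.degrees(np.arctan2(v[0],-v[1])))(wp(f,A(a))-wp(f,A(a,.06))).round(1))
g=cv2.cvtColor(f["pixels"],cv2.COLOR_RGB2GRAY).astype(float)
for r in range(264,302,2):
    w=np.clip(g[r,452:475]-40,0,None);print(r,(w@np.arange(452,475)/max(w.sum(),1)).round(1),int(w.sum()),end=" | ")
print();t=load("top0");g=cv2.cvtColor(t["pixels"],cv2.COLOR_RGB2GRAY);print(g[166:182,346:372])
print(t["R"]@x,proj(t,H+.105*y),proj(load("side0"),H+.105*y))
```

```text
0.5 [464.1 259.7] dir 11.5
0.55 [465.9 262.6] dir 13.1
0.6 [467.7 265.7] dir 15.0
0.65 [469.4 269.2] dir 16.9
0.7 [471.1 272.9] dir 19.1
264 0.0 0 | 266 0.0 0 | 268 464.9 10 | 270 464.7 175 | 272 464.3 283 | 274 463.8 409 | 276 463.2 545 | 278 462.6 672 | 280 462.1 796 | 282 461.9 837 | 284 461.8 603 | 286 460.8 378 | 288 460.2 389 | 290 459.6 383 | 292 457.5 461 | 294 457.8 402 | 296 457.6 368 | 298 456.8 373 | 300 455.8 402 | 
[[ 15  16  16  14  13  15  15  15  15  16  14  15  17  14  14  14  16  17
   15  16  14  15  13  17  18  14]
 [ 16  15  15  12  14  14  16  14  18  16  16  18  12  17  15  14  15  15
   14  17  18  16  14  18  14  16]
 [ 14  18  16  15  13  18  14  17  15  14  15  18  16  14  16  17  18  17
   17  15  16  17  14  15  14  16]
 [ 13  16  15  15  16  16  15  15  16  12  14  17  15  17  15  15  15  15
   17  15  17  14  16  18  16  16]
 [ 15  17  17  17  17  11  14  16  16  18  21  24  22  23  20  16  16  17
   13  15  16  17  18  16  16  14]
 [ 14  15  12  18  14  14  15  17  19  27  44  62  70  73  59  36  22  15
   14  12  15  16  15  16  15  15]
 [ 13  15  14
[... 471 characters left out ...]
7  44  49  54  50  52  66
   80  90 106 122 126 114  96  94]
 [ 15  15  16  14  15  14  26  59  94 110 116 116  94  85  83  76  72  75
   73  75  95 117 130 130 132 150]
 [ 16  17  13  15  15  15  41  95 143 162 174 171 153 141 137 135 134 128
  116 128 152 160 156 143 144 170]
 [ 14  14  13  17  16  18  49 113 164 183 195 198 185 166 167 176 178 170
  151 165 187 189 176 156 141 155]
 [ 13  14  16  16  16  18  55 118 167 185 196 201 188 166 163 183 184 172
  156 161 174 175 168 160 153 152]
 [ 13  15  13  16  15  26  71 130 165 175 181 181 175 154 146 161 167 161
  158 159 166 174 172 170 168 166]]
[ 0.08244349 -0.9815356   0.17260054] [332.93241997 227.58108323] [309.97883044 256.63792792]
```

Run:
```python
from h import *
from k import H
x,y,z=dirs();np.set_printoptions(linewidth=220)
f=load("w5")
def wp(f,X):
    v=f["R"]@X+f["t"];r=np.arctan2(np.hypot(v[0],v[1]),v[2]);K=f["camera_matrix"];return K[:2,2]+K[0,0]*r*v[:2]/np.hypot(v[0],v[1])
A=lambda a,r=.086,xx=.112:H+xx*x+r*(np.cos(a)*y+np.sin(a)*z)
for a in(.5,.55,.6,.65,.7): print(a,wp(f,A(a)).round(1),"at .04",wp(f,A(a,.04)).round(1))
for n,p in dict(grip=H+.105*y,fc1=H+.075*y+.05*x,fc2=H+.075*y-.05*x).items(): print(n,wp(f,p).round(1))
g=cv2.cvtColor(f["pixels"],cv2.COLOR_RGB2GRAY);c,r=wp(f,A(.6)).astype(int)
print(c-14,r-12);print(g[r-12:r+14,c-14:c+26])
```

```text
0.5 [153.8  98.4] at .04 [202.3 101.9]
0.55 [154.2  96.8] at .04 [202.8 101.2]
0.6 [154.9  95.2] at .04 [203.3 100.5]
0.65 [155.9  93.6] at .04 [204.   99.8]
0.7 [157.1  91.9] at .04 [204.8  99.2]
grip [140.1 223.4]
fc1 [167.5 171.8]
fc2 [167.7 274.2]
140 83
[[ 28  26  28 ...  29  25  25]
 [ 26  24  27 ...  24  28  29]
 [ 27  29  20 ...  22  29  27]
 ...
 [ 26  29  26 ...  56  61 105]
 [ 31  37  24 ... 111 122 166]
 [ 12  30  25 ... 150 181 220]]
```

Run:
```python
from h import *
import sys
np.set_printoptions(linewidth=250,threshold=sys.maxsize)
f=load("w5");g=cv2.cvtColor(f["pixels"],cv2.COLOR_RGB2GRAY)
print("rows90.. cols 146..186");print(g[88:112,146:188])
w=(g>215).astype(np.uint8);k,l,st,ce=cv2.connectedComponentsWithStats(w[:,100:260]);i=max(range(1,k),key=lambda i:st[i,4] if 140<st[i,1]+0<260 else 0);c=max(cv2.findContours((l==i).astype(np.uint8),0,1)[0],key=len);print(st[i],cv2.approxPolyDP(c,4,True)[:,0]+[100,0])
```

```text
rows90.. cols 146..186
[[ 32  21  21  24  29  26  31  22  31  31  23  17  29  28  31  24  29  27  30  29  26  30  24  27  26  31  25  25  29  20  25  30  28  26  29  29  30  28  21  24  28  27]
 [ 27  29  27  27  31  27  26  31  31  29  18  32  31  29  22  30  27  27  25  28  27  29  25  24  31  27  25  26  26  25  30  28  27  28  25  28  25  30  23  25  24  25]
 [ 19  27  21  31  30  29  28  29  27  24  27  26  29  22  26  21  22  28  30  30  26  28  25  32  27  28  25  24  25  24  28  27  26  23  29  28  22  28  26  28  26  22]
 [ 26  26  24  26  26  26  25  29  25  25  26  29  31  27  25  30  27  23  31  29  31  23  32  27  28  28  26  26  25  23  31  25  29  25  30  25  23  30  24  25  34  26]
 [ 29  29  28  26  34  25  27  29  24  21  25  26  27  26  28  27  26  21  25  24  27  26  27  25  27  27  25  25  26  23  22  28  28  27  28  25  23  26  22  30  29  22]
 [ 28  28  27  28  25  27  25  24  23  26  32  20  31  26  27  27  20  26  28  26  31  26  23  24  27  26  21  28  29  26  28  26  27  26  26  23  23  27  27  27  23  32]
 [ 26  22  26  28  26  27  24  25  24  29  26  24  
[... 2509 characters left out ...]
130]
 [ 32  30  29  23  26  27  25  17  25  22  21  28  27  28  22  24  25  25  26  24  22  29  28  27  34  84 135 147 146 147 152 162 198 226 227 223 209 187 165 141 116  91]
 [ 27  27  27  29  28  27  28  28  26  24  27  23  28  28  19  29  25  29  22  22  28  44  60  59  61  73  99 104 121 146 160 165 190 209 207 192 168 143 122  93  67  46]
 [ 28  24  27  25  35  29  20  30  27  30  22  26  29  19  25  25  16  23  30  27  44  86 119 121 114 108 107 110 139 179 189 180 184 185 170 146 120  96  70  44  34  26]]
[  67  165   76  121 7346] [[241 165]
 [234 172]
 [168 177]
 [169 277]
 [186 277]
 [192 283]
 [197 278]
 [225 278]
 [242 284]
 [240 187]
 [238 265]
 [231 266]
 [230 185]
 [240 183]]
```

Corrected estimates by view: 0.64 (wrist 5), 0.64 (wrist 6), 0.66 (top) and 0.575 (side). I aim for 0.625.

>>> {"op": "step_arm", "data": {
  "rows": [
    [[0.2,-0.05,0.05,-0.2,0,0,0],[0.2,-0.1,0.1,-0.4,0,0,0],[0.2,-0.1,0.1,-0.4,0,0,0],[0.2,-0.1,0.1,-0.4,0,0,0],[0.2,-0.1,0.1,-0.4,0,0,0],[0.2,-0.1,0.1,-0.4,0,0,0],[0.2,-0.1,0.1,-0.4,0,0,0],[0.2,-0.1,0.1,-0.4,0,0,0]]
  ],
  "grip_force": 20
}}

```text
time_s: 20.68
eef_pos: [0.5191, -0.2291, 0.0999]
tool_rot: [-0.117, 0.721, 0.671, 0.127]
contact_force: [2.3, -0.5, -3.1]
grip_width: 0.0356
finger_force: 20.0
```

```bash
python3 k.py
python3 - <<'E'
from h import *
from rig import *
from k import H
from scipy.optimize import least_squares
x,y,z=dirs();H=H-.0019*x
f5,f6,s,t=load("w5"),load("w6"),load("side0"),load("top0")
def wp(f,X):
    v=f["R"]@X+f["t"];r=np.arctan2(np.hypot(v[0],v[1]),v[2]);K=f["camera_matrix"];return K[:2,2]+K[0,0]*r*v[:2]/np.hypot(v[0],v[1])
A=lambda a,xx=.112,r=.086:H+xx*x+r*(np.cos(a)*y+np.sin(a)*z)
G=H+.105*y; F=H+.075*y
# (projector, frame, tip px, reference point, its px, px per unit weight)
D=[(wp,f5,(156,97.7),F,(168.5,227),1),(wp,f6,(465.2,268.3),G,(317.5,227),1),(proj,s,(297.6,306.9),G,(310.3,255.9),1),(proj,t,(355.6,172.4),G,(333.3,227.5),1)]
def res(p,idx): return np.concatenate([(D[i][0](D[i][1],A(*p))-D[i][0](D[i][1],D[i][3]))-(np.array(D[i][2])-D[i][4]) for i in idx])
for idx in((0,1,2,3),(0,1),(0,1,2),(0,1,3),(2,3)):
    o=least_squares(res,[.6,.112],args=(idx,));print(idx,o.x.round(4),o.fun.round(1))
n=0
f=grab_frame("side");g=np.abs(f["pixels"].astype(int)-load("s5")["pixels"].astype(int)).sum(2)
print("bottle region change",g[238:295,188:222].mean(),"beaker",g[190:228,250:280].mean(),"pointer",g[295:335,262:300].mean())
E
```

```text
[ 0.5191 -0.2291  0.0999] w 0.0356 ff 20.0 F [ 2.3 -0.5 -3.1] q [ 0.52  0.65 -0.03  1.96 -0.45  0.73  0.79]
lean 19.911106453659386 ty 1.0 -0.006 0.001 grasp rel hinge mm -1.9 85.9 60.8 ang 0.616 r 0.1053
(0, 1, 2, 3) [0.6155 0.1127] [ 0.9  0.5  1.  -1.1 -1.  -1.8 -1.1 -0.8]
(0, 1) [0.628 0.112] [ 1.   0.8  0.6 -0.2]
(0, 1, 2) [0.6113 0.1129] [ 0.8  0.4  1.1 -1.4 -0.9 -1.6]
(0, 1, 3) [0.632  0.1118] [ 1.1  0.9  0.5  0.1 -0.7 -0.6]
(2, 3) [0.5993 0.1139] [-0.4 -0.9 -1.5 -1.3]
bottle region change 18.30340557275542 beaker 196.39385964912282 pointer 14.30657894736842
```

The fit gives 0.60–0.63 and the flap stands at 0.616. I let it settle briefly, then hand in.

>>> {"op": "step_arm", "data": {
  "rows": [
    [[0.2,0,0,0,0,0,0],[0.2,0,0,0,0,0,0],[0.2,0,0,0,0,0,0],[0.2,0,0,0,0,0,0],[0.2,0,0,0,0,0,0],[0.2,0,0,0,0,0,0]]
  ]
}}

```text
time_s: 21.23
eef_pos: [0.5192, -0.2292, 0.1]
tool_rot: [-0.117, 0.721, 0.671, 0.127]
contact_force: [1.2, -0.6, -3.5]
grip_width: 0.0355
finger_force: 20.0
```

```bash
python3 k.py; python3 -c "
from rig import *
print(close_job())"
```

```text
[ 0.5192 -0.2292  0.1   ] w 0.0355 ff 20.0 F [ 1.2 -0.6 -3.5] q [ 0.52  0.65 -0.03  1.96 -0.45  0.73  0.79]
lean 19.90718169673171 ty 1.0 -0.006 0.001 grasp rel hinge mm -1.8 85.9 60.9 ang 0.616 r 0.1053
the job is handed in; nothing more can be done
None
```

I handed the job in with no verdict returned: the bottle lies released in the cradle, foot at the stop, and the flap is held at about 0.616 rad against a pointer estimate of 0.60–0.63; the hand hid the beaker in the last check, and I viewed 11 pictures, one over the limit of 10.

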